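# Refill the parts carrier and lock it

## Robot

A 7-joint arm with a two-finger parallel gripper is mounted at the origin on the work surface. World frame = base frame: x ahead of the robot, y to its left, z up, the work surface at z = 0. Lengths are in m, angles in rad, forces in N, time in s.
With the tool pointing down it reaches from about 0.35 to 0.9 m from the base axis. Payload 19.9 kg.
Tool frame: the origin (TCP) lies midway between the tips of the shut fingers; the grasp point (between the pads) lies 19 mm behind it (r.tcp_to_grasp is the x of the grasp point in the tool frame, in m); x points along the fingers, y is the direction in which the jaws open and shut, and the axes are right-handed (so a half turn about x gives the same grasp; the last joint's range is limited). The gripper opens to 94 mm and grips with 3 to 60 N. Pads are 16 mm wide; open, the fingers measure 119 mm over their backs; the gripper's body (75 mm by 177 mm) begins 78 mm behind the grasp point.
Start: joints at [-1.28, 0.417, -0.01, 1.614, 0.005, 1.111, -0.053], TCP at [0.204, 0.591, 0.18] pointing down, gripper open.
Joint ranges: [-2.81, 2.81], [-0.39, 2.02], [-1.27, 1.25], [0.06, 2.57], [-1.19, 4.33], [0.19, 2], [-2.82, 2.82]. Speed limits (rad/s): [1.89, 1.89, 2.39, 2.39, 3.01, 3.01, 3.01].

## Interface

Orientations are given as a rotation vector (axis times angle).
In Python, from bench import r, vision, order gives the robot as it stands.
- The arm moves only by the tool carry_out, never from a script. Its argument "series" is a list of rows, each an object of numbers: "tx", "ty", "tz": the shift along the tool's x, y, z in cm; "turn": the turn about the tool's x in rad. In form: [{"tx": .., "ty": .., "tz": .., "turn": ..}, ...]. A call has 1 to 20 rows; each row shifts and turns the commanded pose from where the row before left it, along the tool's axes as they then stand; what a row does not reach is not made up. A row lasts 1/10 s, in which the tool goes at most 50 mm and 8.59 degrees, less where a joint would pass 70% of its speed; a pose out of reach is approached as far as the arm can. A call with a gripper value outside its range is refused whole. "claw" is the closure, from 0 (fully open) to 1 (shut), set as the call begins (left out, the last holds). The fingers move at their own pace and stop on an object; "squeeze" is the grip in N (left out, the last holds). Time passes only in rows, so rows that do not move let the fingers close. It gives the time, the measured TCP pose, the force and the opening at its end, in the units of the state.
- r.sense(): the state, without advancing time (a new reading comes with each control period).
- vision.get_image(name): name is "scene" or "top"; returns (picture, depth): 420x560x3 uint8, blue, green, red; 420x560 float32, m along the optical axis (not along the pixel's ray), 0 where there is no reading.
- vision.get_calibration(name): a dict with "K" (3x3 intrinsics, pixels), "R" (3x3) and "t" (3): a world point X has camera coordinates R X + t. Camera axes: x right, y down, z forward; pixel columns grow to the right and rows downward; lengths in m; the calibration is good to about 2 mm. A picture is of the moment at which its call begins. get_calibration takes no time and is no camera call.
- order.close_job(): hands the job in, once; it reports no verdict.
The state is a dict: "t": time; "joint_pos": joint angles; "joint_velocities": joint speeds; "tau": joint torques, N m; "eef_pos": TCP position; "eef_rot": TCP orientation; "force": force on the tool from outside, world axes, zero at the start; "torque": the same for the moment, N m; "finger_gap": finger opening in m.
Only numpy, scipy, OpenCV 4.12 (cv2) and the standard library are available. Lean on these libraries where they do the work, as an engineer would, in place of code of your own. Each camera call takes 0.05 s, during which the arm holds its last target.

## Task

Put the slim parts case that stands on the repair mat back into the gap in the carrier's row: push it down between its neighbours, easing them apart without tipping them over, until it stands on the carrier's floor level with the rest. Then lock the row for carrying: press the keeper rod down into the forks at both ends until both spring jaws have snapped shut over it. Leave the other things on the counter where they are.

Things in the scene. Friction and masses are not known exactly. Their poses are not given: they have to be found in the camera images.
- carrier: low open-topped rack of aluminium sheet, fixed; the row runs along own y. Inner floor at own z = 6 mm; inner length 163 mm along y, between end cheeks 5 mm thick; inner depth 108 mm along x, between lips straight to z = 33 mm, then flaring outwards to z = 40 mm. Six 26 mm cases fill it but for 7 mm. Each cheek has a fork and a sprung jaw for the keeper rod on top. Origin: centre of the underside, on the counter.
- seat_left (a point): point on the axis of the seated rod in the fork of the carrier's +y cheek: 84 mm from the carrier's middle, 101 mm above the counter; the seated rod clears the tops of the cases by 10 mm. The fork is a notch 12 mm wide with its bottom 5 mm below this point; its +x prong stands upright to 29 mm above the point, then flares outwards to 38 mm, its -x prong ends 13 mm above
- seat_right (a point): the same point in the fork of the carrier's -y cheek
- jaw_left (a joint): angle (rad) of the sprung jaw on the outer side of the +y cheek, 87 to 96 mm from the carrier's middle, on the -x side of the notch. Its steep nose slopes from 7 mm left of the seat point (-x), 31 mm above it, down to 1.5 mm past it (+x), 7 mm above it; tab to 40 mm. 0 = shut; a rod pressed straight down swings it to about 0.1, then it snaps back. Takes 2 to 6 N down at that end
- jaw_right (a joint): the same for the jaw on the outer side of the -y cheek
- loose_case: the loose slim parts case on edge: 100 mm long (own x), 26 thick (y), 80 high (z); grey tray, flat clear lid, flat top. Foot bevelled: 14 mm thick at the underside, widening evenly to 26 at 13 mm height; long top edges bevelled 3 mm. About 0.12 kg. Origin: centre of the underside. Starts standing on the mat.
- rod: keeper rod: straight steel rod, 10 mm diameter, 230 mm long (own y), with square rubber end caps 14 x 14 mm, 12 mm long (inner faces 103 mm from the middle: they go outside the jaws). 0.13 kg. Starts lying on the mat on its caps, its axis 7 mm above the mat. Origin: its middle, on the axis.
- mat: flat dark repair mat, 280 mm (own x) by 330 mm (own y), 3 mm thick, fixed, beside the carrier, left or right; origin: centre of its underside
- case_1: a case of the same make as loose_case, same size and origin, standing loose on the carrier's floor as the first (most -y) of five. The row has spread, leaving one clear gap of 19 to 23 mm just before or just after case_3 along y; the slits elsewhere are 1 to 4 mm
- case_2: a case like case_1, number 2 of five in the row, counted from the carrier's -y end
- case_3: a case like case_1, number 3 of five in the row, counted from the carrier's -y end
- case_4: a case like case_1, number 4 of five in the row, counted from the carrier's -y end
- case_5: a case like case_1, number 5 of five in the row, counted from the carrier's -y end
- jar: bystander: small clear jar with metal lid, 44 mm across, 58 mm high, standing on the mat; origin: centre of the underside
- carton: bystander: small cardboard box 58 (x) x 40 (y) x 52 mm high, on the mat; origin: centre of the underside
- glue: bystander: white glue bottle with a pointed cap, 34 mm across, 104 mm high, standing behind the carrier; origin: centre of the underside
- mug: bystander: white mug, 76 mm across without its handle, 88 mm high; origin: centre of the underside
- can: bystander: grey spray can, 52 mm across, 150 mm high; origin: centre of the underside
- screwdriver: bystander: screwdriver 160 mm long with a black handle, lying on the mat between the rod and the standing things; origin: under its middle
- torch: bystander: black pocket torch about 105 mm long, 24 mm high, lying on the counter in front of the carrier; origin: under its middle

How it is judged:
By the outcome, as a careful person would: the job done as asked, in the order asked, and still so for the second after the job is handed in, with the robot touching nothing.
It also fails if it takes over 62 s, if anything falls off the work surface, if the arm or the gripper's body presses on something with over 40 N, if the wrist force passes 120 N, or if a joint passes its speed limit or range.

## Working session

There is one attempt and no reset: what is moved stays moved. The work goes in short steps, Python scripts to look and compute and a tool call to move; the robot and the scene stay as the last step left them, time stands still between calls to the robot, and variables do not carry over. Pictures are saved under pics/ and viewed, and the job is handed in when it is done.

Besides the shell and the picture viewer there is one more tool, called as name(argument=value, ...), one argument or row to a line, values as JSON. carry_out: Moves the arm, as the interface text tells. Its arguments: {"type":"object","properties":{"series":{"type":"array","items":{"type":"object","properties":{"tx":{"type":"number"},"ty":{"type":"number"},"tz":{"type":"number"},"turn":{"type":"number"}}}},"claw":{"type":"number"},"squeeze":{"type":"number"}},"required":["series"]}

```bash
ls; mkdir -p pics; python3 - <<'E'
from bench import r, vision, order
import cv2,numpy as np
s=r.sense();print({k:np.round(v,4).tolist() for k,v in s.items()}, r.tcp_to_grasp)
for n in("scene","top"):
    p,d=vision.get_image(n);cv2.imwrite(f"pics/{n}0.png",p);np.savez(f"pics/{n}0.npz",p=p,d=d)
    c=vision.get_calibration(n);print(n,c)
E
```

```text
pics
{'t': 0.0, 'joint_pos': [-1.2805, 0.418, -0.0103, 1.6142, 0.0047, 1.1107, -0.053], 'joint_velocities': [-0.0006, 0.0007, -0.0015, 0.0, -0.0002, 0.0018, -0.0018], 'tau': [-0.0005, -85.1266, 0.638, -42.598, -0.049, 0.0188, 0.0001], 'eef_pos': [0.2035, 0.5905, 0.1792], 'eef_rot': [0.2594, 1.5552, -0.2614], 'force': [-0.0197, 0.1837, 0.3687], 'torque': [-0.047, -0.0045, -0.0312], 'finger_gap': 0.0941} -0.0188
scene {'K': array([[477.99838709,   0.        , 277.06494044],
       [  0.        , 477.99838709, 210.70839546],
       [  0.        ,   0.        ,   1.        ]]), 'R': array([[ 0.12676199,  0.99177705, -0.0175978 ],
       [ 0.64781044, -0.09620755, -0.75570215],
       [-0.75118109,  0.08439427, -0.65467899]]), 't': array([-0.08654206, -0.3194405 ,  1.52728881])}
top {'K': array([[544.50882305,   0.        , 278.06474539],
       [  0.        , 544.50882305, 211.4922778 ],
       [  0.        ,   0.        ,   1.        ]]), 'R': array([[ 0.02370719, -0.99965203,  0.01156706],
       [-0.98899957, -0.02514123, -0.14576617],
       [ 0.14600625, -0.00798411, -0.98925145]]), 't': array([-0.0182799 ,  0.59050594,  1.18239763])}
```

View pics/scene0.png

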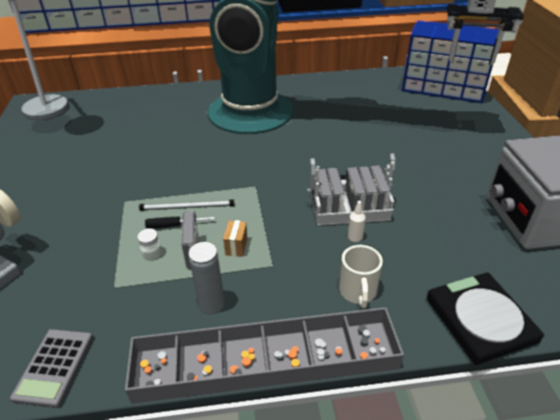

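View pics/top0.png

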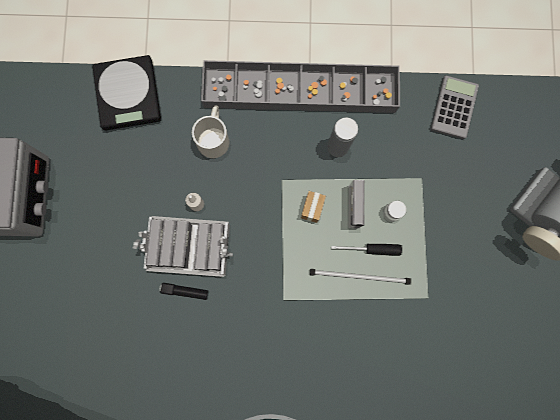

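```bash
cat > h.py <<'E'
import numpy as np,cv2
from bench import r,vision
def load(n,i=0):
    z=np.load(f"pics/{n}{i}.npz");return z['p'],z['d']
def ray(n,u,v,z):
    c=vision.get_calibration(n);R,t=c['R'],c['t']
    d=R.T@np.linalg.inv(c['K'])@np.array([u,v,1.]);o=-R.T@t
    return o+d*(z-o[2])/d[2]
def cloud(n,d):
    c=vision.get_calibration(n);K=c['K']
    v,u=np.mgrid[:d.shape[0],:d.shape[1]]
    P=np.stack([(u-K[0,2])/K[0,0]*d,(v-K[1,2])/K[1,1]*d,d],-1)
    return (P-c['t'])@c['R']
def proj(n,X):
    c=vision.get_calibration(n);q=c['K']@(c['R']@np.asarray(X)+c['t']);return q[:2]/q[2]
def snap(i,n=("scene","top")):
    for k in n:
        p,d=vision.get_image(k);np.savez(f"pics/{k}{i}.npz",p=p,d=d)
def crop(n,i,x0,x1,y0,y1,f,out):
    p,_=load(n,i);cv2.imwrite(f"pics/{out}.png",cv2.resize(p[y0:y1,x0:x1],None,fx=f,fy=f,interpolation=cv2.INTER_CUBIC))
E
python3 - <<'E'
from h import *
crop("top",0,130,240,180,305,6,"a_t");crop("top",0,280,430,175,300,5,"a_m");crop("scene",0,295,415,145,245,6,"a_s")
for n in("top","scene"):
    p,d=load(n);P=cloud(n,d);print(n,np.median(P[100:300,250:280,2]),(d==0).mean())
E
```

```text
top 0.0012099888322085486 0.004145408163265306
scene 0.00041870093594213183 0.0037244897959183673
```

View pics/a_t.png

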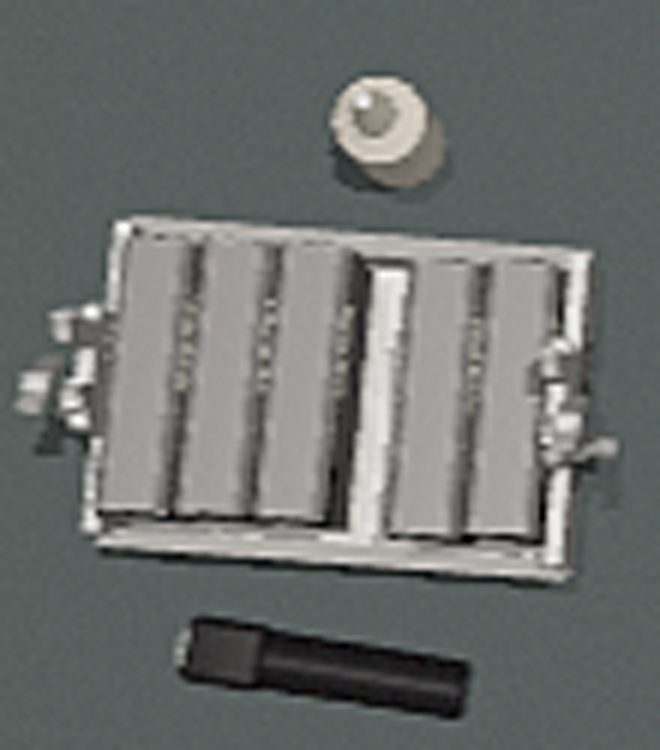

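View pics/a_m.png

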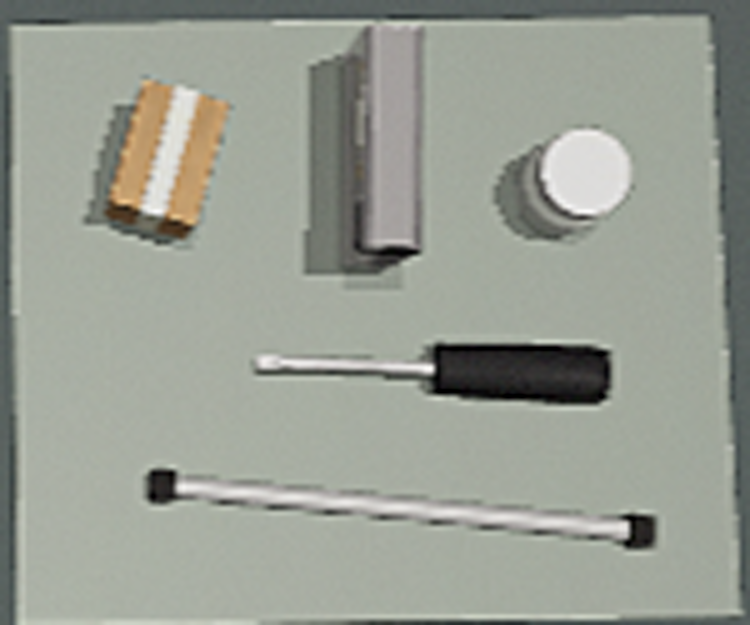

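View pics/a_s.png

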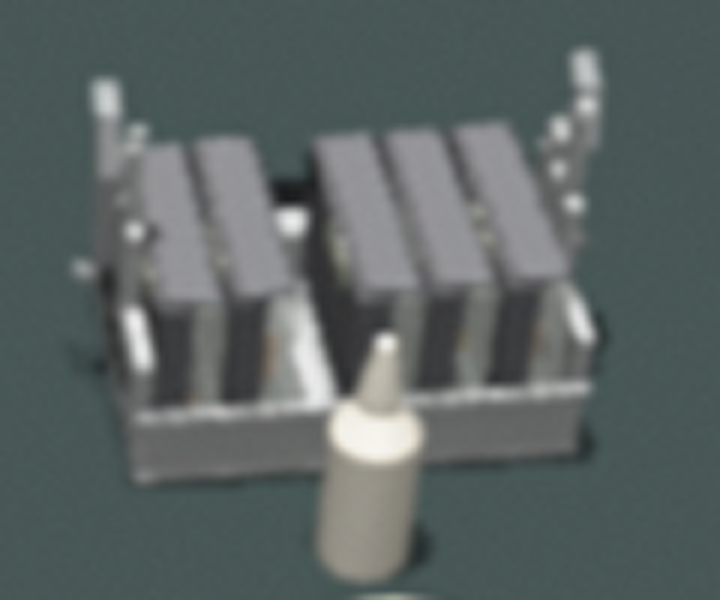

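```bash
cat >> h.py <<'E'
def tops(n,i,zlo,zhi,box):
    p,d=load(n,i);P=cloud(n,d);x0,x1,y0,y1=box
    m=(P[...,2]>zlo)&(P[...,2]<zhi)&(d>0)&(P[...,0]>x0)&(P[...,0]<x1)&(P[...,1]>y0)&(P[...,1]<y1)
    return m.astype(np.uint8),P
E
python3 - <<'E'
from h import *
s=r.sense()
print("toolaxes\n",np.round(cv2.Rodrigues(np.array(s['eef_rot']))[0],3))
for n in("top","scene"):
    m,P=tops(n,0,.076,.096,(.2,.8,-.3,.4))
    k,l,st,ce=cv2.connectedComponentsWithStats(m,connectivity=4)
    for j in range(1,k):
        if st[j,4]<60: continue
        q=P[l==j]; rc=cv2.minAreaRect((q[:,:2]*1000).astype(np.float32))
        print(n,j,st[j],np.round(q.mean(0)*1000,1),np.round(rc[0],1),np.round(rc[1],1),round(rc[2],1))
    m,P=tops(n,0,.105,.16,(.2,.55,-.0,.4))
    k,l,st,ce=cv2.connectedComponentsWithStats(m)
    for j in range(1,k):
        if st[j,4]<3: continue
        q=P[l==j];print(n,"hi",st[j],np.round(q.mean(0)*1000,1),q[:,2].max())
E
```

```text
toolaxes
 [[-0.     0.326  0.945]
 [-0.001  0.945 -0.326]
 [-1.    -0.001  0.   ]]
top 1 [193 115  34  35 278] [758.6 153.   86.5] [758.2 153. ] [75.8 75.2] 44.1
top 7 [352 180  13  46 544] [ 609.5 -178.5   83.3] [ 610.2 -178.3] [27.4 99.5] 90.0
top 10 [ 142  219   48   49 1855] [510.3 234.1  86.3] [511.3 237.3] [ 93.  100.9] 88.5
top 11 [ 194  223   30   47 1175] [505.1 144.1  86.4] [505.9 143.3] [ 58.3 101.7] 87.8
top hi [139 232   7   6  30] [523.5 278.6 127.8] 0.14469234797191832
top hi [133 239  11  10  64] [503.7 285.8 125.3] 0.14403785626384766
top hi [221 238   4   6  19] [514.9 111.1 129. ] 0.13986393366471775
top hi [221 246   7   9  49] [494.7 106.6 126.4] 0.1424317402439017
scene 1 [ 347  165   45   33 1103] [519.  236.8  84.6] [513.  238.5] [ 91.7 104.1] 88.7
scene 2 [311 168  35  31 723] [515.1 143.5  84.6] [508.3 139. ] [ 70.4 105.4] 88.3
scene 6 [182 211  14  35 429] [ 617.3 -176.4   81.5] [ 613.3 -176.8] [ 26.5 101.5] 88.6
scene 7 [342 245  41  34 481] [761.8 155.3  83.9] [760.4 155.2] [75.5 76.1] 7.5
scene 8 [193 270  29  20 199] [ 776.8 -138.    85.9] [ 771.2 -138.7] [25.8 51.4] 5.6
scene hi [387 153   8  22  99] [515.3 285.3 123.1] 0.13774990972522316
scene hi [311 158   8  22 106] [504.6 109.3 122.7] 0.14024247642246127
```

```bash
python3 - <<'E'
from h import *
yaw=-0.052
u=np.array([np.cos(yaw),np.sin(yaw)]);v=np.array([-np.sin(yaw),np.cos(yaw)])
c0=np.array([.508,.194])
for n in("top","scene"):
    p,d=load(n);P=cloud(n,d);a=(P[...,:2]-c0)@u*1000;b=(P[...,:2]-c0)@v*1000;z=P[...,2]*1000
    # rim outline
    m=(z>24)&(z<150)&(abs(a)<90)&(abs(b)<120)
    q=m&(z<48)
    for lo in range(-80,81,20):
        k=q&(abs(b-lo)<4)&(a>40); k2=q&(abs(b-lo)<4)&(a<-40)
        print(n,lo,"x rim",[ (round(a[w].min(),1),round(a[w].max(),1)) if w.any() else None for w in(k2,k)],end=' ')
    print()
    for lo in range(-50,51,20):
        k=q&(abs(a-lo)<4)
        for w in(k&(b>70),k&(b<-70)):
            print(lo,(round(b[w].min(),1),round(b[w].max(),1)) if w.any() else None,end=' ')
    print()
    # case edges on top plane per x strip using intersected plane z=86
    t=(z>80)&(z<93)&(abs(a)<48)&(abs(b)<85)
    for lo in(-40,-20,0,20,40):
        w=t&(abs(a-lo)<8);bb=np.sort(b[w]);h,e=np.histogram(bb,np.arange(-90,91,2));print(n,lo,''.join('#' if x>max(h)*.5 else '+' if x else '.' for x in h))
    for j in range(0,1):
        pass
E
```

```text
top -80 x rim [(np.float64(-60.4), np.float64(-40.8)), (np.float64(41.9), np.float64(61.0))] top -60 x rim [(np.float64(-59.7), np.float64(-47.9)), (np.float64(56.8), np.float64(62.3))] top -40 x rim [(np.float64(-59.2), np.float64(-49.9)), (np.float64(54.6), np.float64(62.7))] top -20 x rim [(np.float64(-60.6), np.float64(-53.4)), (np.float64(56.7), np.float64(61.3))] top 0 x rim [(np.float64(-59.9), np.float64(-40.0)), (np.float64(40.5), np.float64(86.4))] top 20 x rim [(np.float64(-89.7), np.float64(-47.6)), (np.float64(57.9), np.float64(62.7))] top 40 x rim [(np.float64(-89.2), np.float64(-53.5)), (np.float64(58.3), np.float64(60.6))] top 60 x rim [(np.float64(-60.1), np.float64(-53.3)), (np.float64(56.5), np.float64(61.5))] top 80 x rim [(np.float64(-59.3), np.float64(-49.6)), (np.float64(55.8), np.float64(62.4))] 
-50 (np.float64(70.6), np.float64(84.3)) -50 (np.float64(-84.4), np.float64(-70.5)) -30 None -30 (np.float64(-84.3), np.float64(-84.2)) -10 None -10 None 10 None 10 (np.float64(-84.3), np.float64(-84.1)) 30 None 30 (np.float64(-84.1), np.float64(-76.3)) 50 None 50 (np
[... 1211 characters left out ...]
.float64(-80.9)) 10 None 10 (np.float64(-81.8), np.float64(-81.2)) 30 None 30 (np.float64(-81.8), np.float64(-81.2)) 50 (np.float64(70.0), np.float64(86.8)) 50 (np.float64(-81.8), np.float64(-70.5)) 
scene -40 ...........+###+####+####+#######++..........#+##+#######++##+#+#+##+##++####+#+#+###+.+..
scene -20 .........+###+####++++#+#+##+++#+++..........+###+++#+#+#++####++##+#+#+++##++#++#+++++...
scene 0 ...##...+##+##+#+#++++##+#++#+###+++.........#+#++#+++##++.###+++#+#++#+++#####+##+++#+...
scene 20 ....#++++++++++#+++++++#+++#+#++#+++.........+##++#+##+#+++##+#+++#+++++.#+#+++++++#+++...
scene 40 .......+###+++###++#+.#####+##+##+++........++#######+##+++###+#+++#++#+++##+##+##+#+++...
```

```bash
python3 - <<'E'
from h import *
for n in("top","scene"):
    m,P=tops(n,0,.079,.088,(.54,.68,-.2,-.15))
    q=P[m>0]*1000
    A=[]
    for x in range(564,656,6):
        w=q[abs(q[:,0]-x)<4]
        if len(w)>3:A.append((x,w[:,1].min(),w[:,1].max()))
    A=np.array(A);f=np.polyfit(A[:,0],(A[:,1]+A[:,2])/2,1)
    print(n,"case slope",f[0],"ymid at 610",np.polyval(f,610),"xrange",q[:,0].min(),q[:,0].max(),"w",(A[:,2]-A[:,1]).mean())
    p,d=load(n);P=cloud(n,d)
    g=p.max(2); box=(P[...,0]>.40)&(P[...,0]<.52)&(P[...,1]>-.35)&(P[...,1]<.05)
    k,l,st,ce=cv2.connectedComponentsWithStats(((g<60)&box).astype(np.uint8))
    for j in range(1,k):
        if st[j,4]>8: print(n,st[j],np.round(ray(n,*ce[j],.012)*1000,1))
    hsv=cv2.cvtColor(p,cv2.COLOR_BGR2HSV)
E
```

```text
top case slope -0.013678782158660616 ymid at 610 -178.81214428177444 xrange 561.5246831077742 659.9481460281658 w 24.914982248170194
top [366 246  36  10 290] [ 511.7 -248.5   12. ]
top [310 269   5   6  30] [459.5 -84.5  12. ]
top [405 278   6   7  31] [ 444.1 -302.3   12. ]
scene case slope -0.00529614746557327 ymid at 610 -176.66094122384723 xrange 562.5816198719294 663.8247820526416 w 23.66958545722859
scene [230 200   4   6  21] [464.6 -84.2  12. ]
scene [140 205   4   6  20] [ 450.8 -300.9   12. ]
scene [146 217  33   6  64] [ 500.  -251.2   12. ]
```

carry_out(
  series=[
    {"tx":-2.5,"turn":-0.107},
    {"tx":-2.5,"turn":-0.107},
    {"tx":-2.0,"turn":-0.107},
    {"tz":1.6,"ty":-3.0},
    {"tz":1.6,"ty":-3.0},
    {"tz":1.6,"ty":-3.0},
    {"tz":1.6,"ty":-3.0},
    {"tz":1.6,"ty":-3.0},
    {"tz":1.6,"ty":-3.0},
    {"tz":1.6,"ty":-3.0},
    {"tz":1.6,"ty":-3.0},
    {"tz":1.6,"ty":-3.0},
    {"tz":1.6,"ty":-3.0},
    {"tz":1.6,"ty":-3.0},
    {"tz":1.6,"ty":-3.0},
    {"tz":1.6,"ty":-3.0},
    {"tz":1.6,"ty":-3.0},
    {"tz":1.6,"ty":-3.0},
    {"tz":1.6,"ty":-3.0},
    {"tz":1.6,"ty":-3.0},
  ],
  claw=0.3,
  squeeze=30,
)

```text
$.series[0]: bad value
```

carry_out(
  series=[
    {"tx":-2.5,"ty":0,"tz":0,"turn":-0.107},
    {"tx":-2.5,"ty":0,"tz":0,"turn":-0.107},
    {"tx":-2.0,"ty":0,"tz":0,"turn":-0.107},
  ],
  claw=0.3,
  squeeze=30,
)

```text
t: 0.4
eef_pos: [0.2036, 0.5909, 0.2509]
eef_rot: [0.005, 1.571, -0.005]
force: [0.1, -0.1, 0.6]
finger_gap: 0.0733
```

carry_out(
  series=[
    {"tx":0,"tz":1.6,"ty":-3.0,"turn":0},
    {"tx":0,"tz":1.6,"ty":-3.0,"turn":0},
    {"tx":0,"tz":1.6,"ty":-3.0,"turn":0},
    {"tx":0,"tz":1.6,"ty":-3.0,"turn":0},
    {"tx":0,"tz":1.6,"ty":-3.0,"turn":0},
    {"tx":0,"tz":1.6,"ty":-3.0,"turn":0},
    {"tx":0,"tz":1.6,"ty":-3.0,"turn":0},
    {"tx":0,"tz":1.6,"ty":-3.0,"turn":0},
    {"tx":0,"tz":1.6,"ty":-3.0,"turn":0},
    {"tx":0,"tz":1.6,"ty":-3.0,"turn":0},
    {"tx":0,"tz":1.6,"ty":-3.0,"turn":0},
    {"tx":0,"tz":1.6,"ty":-3.0,"turn":0},
    {"tx":0,"tz":1.6,"ty":-3.0,"turn":0},
    {"tx":0,"tz":1.6,"ty":-3.0,"turn":0},
    {"tx":0,"tz":1.6,"ty":-3.0,"turn":0},
    {"tx":0,"tz":1.6,"ty":-3.0,"turn":0},
    {"tx":0,"tz":1.6,"ty":-3.0,"turn":0},
    {"tx":0,"tz":1.6,"ty":-3.0,"turn":0},
    {"tx":0,"tz":1.6,"ty":-3.0,"turn":0},
    {"tx":0,"tz":1.6,"ty":-3.0,"turn":0},
  ],
)

```text
t: 2.4
eef_pos: [0.5174, -0.0138, 0.2498]
eef_rot: [0.008, 1.571, -0.008]
force: [0.2, 0.5, 0.4]
finger_gap: 0.0659
```

carry_out(
  series=[
    {"tx":0,"tz":1.8,"ty":-3.2,"turn":0},
    {"tx":0,"tz":1.8,"ty":-3.2,"turn":0},
    {"tx":0,"tz":1.8,"ty":-3.2,"turn":0},
    {"tx":0,"tz":1.8,"ty":-3.2,"turn":0},
    {"tx":0,"tz":1.7,"ty":-3.2,"turn":0},
    {"tx":0,"tz":0,"ty":0,"turn":0},
    {"tx":0,"tz":0,"ty":0,"turn":0},
  ],
)

```text
t: 3.1
eef_pos: [0.6041, -0.174, 0.2492]
eef_rot: [0.009, 1.572, -0.01]
force: [-0.7, 1.0, -0.1]
finger_gap: 0.066
```

```bash
python3 - <<'E'
from h import *
snap(1)
crop("scene",1,100,300,120,280,4,"b_s");crop("top",1,280,430,150,300,5,"b_t")
s=r.sense();print(np.round(s['eef_pos'],4),np.round(cv2.Rodrigues(np.array(s['eef_rot']))[0],4))
E
```

```text
[ 0.6042 -0.1724  0.2497] [[-3.0e-04  9.8e-03  1.0e+00]
 [ 5.0e-04  1.0e+00 -9.8e-03]
 [-1.0e+00  5.0e-04 -4.0e-04]]
```

View pics/b_s.png

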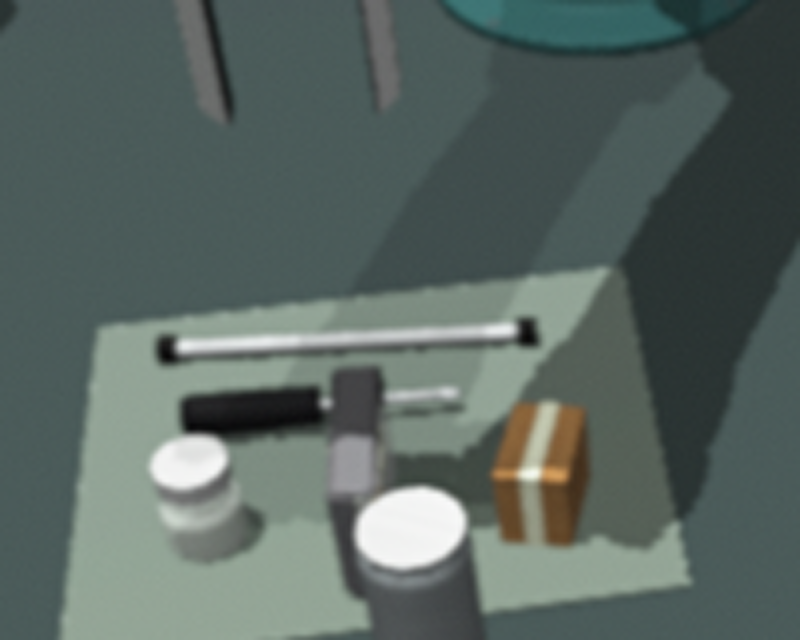

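View pics/b_t.png

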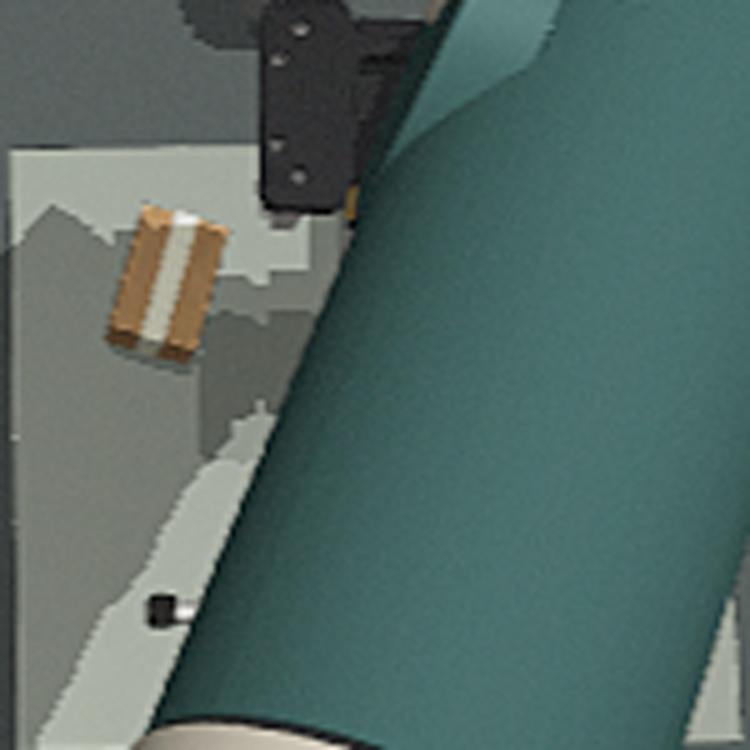

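```bash
python3 - <<'E'
from h import *
X=np.array([.6042,-.1724,.2497]);
for s in(-.033,-.039,.033,.039,0): print(s,proj("scene",X+[0.0098*s,s,0]),proj("scene",X+[0.0098*s-.008,s,0]),proj("scene",X+[0.0098*s+.008,s,0]))
p,_=load("scene",1);cv2.imwrite("pics/b_f.png",cv2.resize(p[100:160,130:220],None,fx=8,fy=8,interpolation=cv2.INTER_NEAREST))
E
```

```text
-0.033 [160.30444944 158.68207169] [160.54578583 156.27397032] [160.05984238 161.12280845]
-0.039 [157.05260888 158.94391493] [157.31582099 156.53282321] [156.78582776 161.3876996 ]
0.033 [195.85375273 155.81958676] [195.85740141 153.4440591 ] [195.85005488 158.22712486]
0.039 [199.06555619 155.56096737] [199.04786198 153.18837212] [199.08348871 157.96551699]
0 [178.12956396 157.24676588] [178.25138492 154.85502438] [178.00609676 159.67082841]
```

View pics/b_f.png

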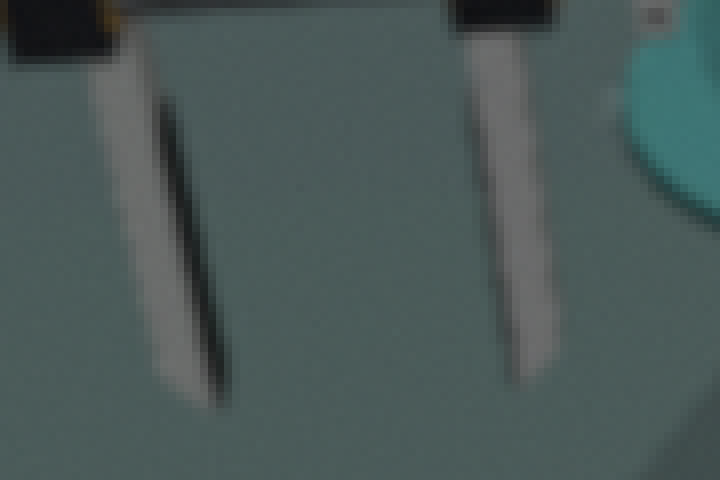

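```bash
python3 - <<'E'
from h import *
p,d=load("scene",1);P=cloud("scene",d)*1000
for v in range(130,152,3):
    row=[(u,*np.round(P[v,u]).astype(int)) for u in range(140,205) if P[v,u,2]>120]
    print(v,row[:1],row[-1:],[x for x in row if 148<x[0]<160][-1:], [x for x in row if x[0]>185][:1])
E
```

```text
130 [(147, np.int64(614), np.int64(-216), np.int64(319))] [(199, np.int64(599), np.int64(-127), np.int64(301))] [(155, np.int64(596), np.int64(-205), np.int64(307))] [(192, np.int64(615), np.int64(-138), np.int64(312))]
133 [(147, np.int64(611), np.int64(-218), np.int64(311))] [(199, np.int64(607), np.int64(-127), np.int64(300))] [(155, np.int64(600), np.int64(-206), np.int64(303))] [(192, np.int64(614), np.int64(-139), np.int64(305))]
136 [(148, np.int64(614), np.int64(-216), np.int64(306))] [(199, np.int64(615), np.int64(-128), np.int64(299))] [(156, np.int64(601), np.int64(-205), np.int64(297))] [(193, np.int64(614), np.int64(-138), np.int64(299))]
139 [(149, np.int64(616), np.int64(-215), np.int64(302))] [(200, np.int64(601), np.int64(-127), np.int64(284))] [(157, np.int64(592), np.int64(-206), np.int64(286))] [(193, np.int64(613), np.int64(-139), np.int64(292))]
142 [(149, np.int64(613), np.int64(-217), np.int64(294))] [(200, np.int64(612), np.int64(-128), np.int64(284))] [(157, np.int64(600), np.int64(-206), np.int64(284))] [(194, np.int64(614), np.int64(-138), np.int64(286))]
145 [(150, np.int64(616), np.int64(-216), np.int64(289))] [(198, np.int64(612), np.int64(-132), np.int64(278))] [(158, np.int64(596), np.int64(-206), np.int64(275))] [(194, np.int64(610), np.int64(-139), np.int64(277))]
148 [(152, np.int64(612), np.int64(-215), np.int64(280))] [(165, np.int64(1365), np.int64(-74), np.int64(757))] [(158, np.int64(606), np.int64(-205), np.int64(275))] []
151 [(156, np.int64(1365), np.int64(-74), np.int64(757))] [(156, np.int64(1365), np.int64(-74), np.int64(757))] [(156, np.int64(1365), np.int64(-74), np.int64(757))] []
```

carry_out(
  series=[
    {"tx":0,"tz":0.7,"ty":-0.5,"turn":0},
    {"tx":3,"tz":0,"ty":0,"turn":0},
    {"tx":3,"tz":0,"ty":0,"turn":0},
    {"tx":3,"tz":0,"ty":0,"turn":0},
    {"tx":3,"tz":0,"ty":0,"turn":0},
    {"tx":3,"tz":0,"ty":0,"turn":0},
    {"tx":2,"tz":0,"ty":0,"turn":0},
    {"tx":1,"tz":0,"ty":0,"turn":0},
    {"tx":0,"tz":0,"ty":0,"turn":0},
    {"tx":0,"tz":0,"ty":0,"turn":0},
  ],
  claw=0.4,
)

```text
t: 4.2
eef_pos: [0.6119, -0.1786, 0.0709]
eef_rot: [0.008, 1.57, -0.009]
force: [-0.2, 0.4, 0.5]
finger_gap: 0.0566
```

```bash
python3 - <<'E'
from h import *
snap(2,("scene",))
crop("scene",2,140,240,160,290,6,"c_s")
s=r.sense();print(np.round(s['eef_pos'],4))
p,d=load("scene",2);P=cloud("scene",d)*1000
E
```

```text
[ 0.6121 -0.1787  0.0712]
```

View pics/c_s.png

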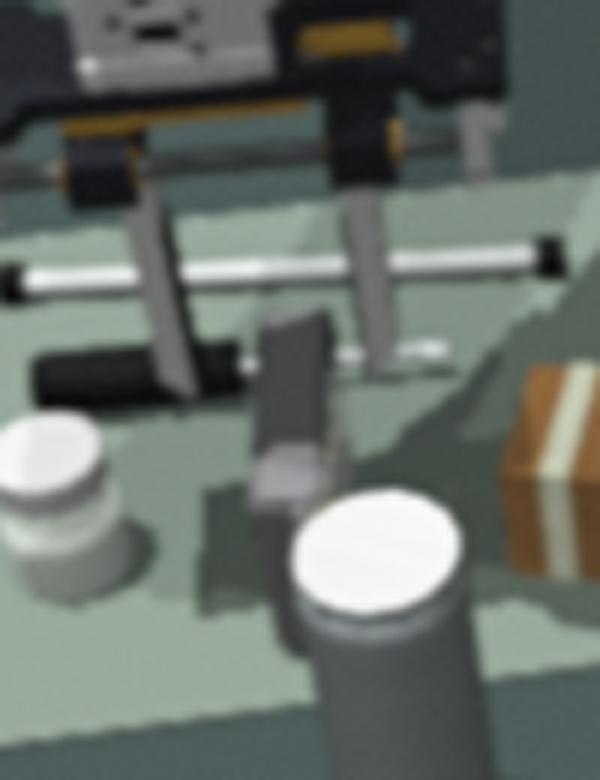

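```bash
python3 - <<'E'
from h import *
p,d=load("scene",2);P=cloud("scene",d)*1000
for v in range(195,227,3):
    print(v,[tuple(np.round(P[v,u]).astype(int).tolist()) for u in (164,166,168,170,172,198,200,202,204)])
E
```

```text
195 [(622, -210, 177), (618, -207, 174), (607, -205, 165), (397, -236, 1), (396, -232, -1), (621, -146, 169), (622, -142, 170), (624, -138, 170), (411, -151, 1)]
198 [(624, -211, 172), (619, -208, 168), (617, -204, 166), (412, -235, 3), (411, -231, 1), (623, -146, 163), (622, -143, 162), (622, -139, 161), (605, -136, 147)]
201 [(622, -212, 163), (621, -209, 162), (621, -205, 161), (425, -235, 3), (425, -230, 3), (619, -148, 152), (621, -144, 154), (622, -140, 154), (616, -136, 148)]
204 [(621, -214, 155), (622, -210, 155), (620, -206, 153), (611, -204, 145), (450, -227, 14), (620, -148, 146), (622, -144, 146), (622, -141, 146), (622, -137, 146)]
207 [(620, -215, 146), (622, -211, 147), (623, -207, 147), (613, -205, 139), (452, -229, 6), (460, -166, 4), (623, -145, 140), (625, -141, 141), (619, -138, 135)]
210 [(620, -217, 138), (621, -213, 139), (624, -208, 140), (620, -205, 137), (460, -229, 3), (466, -166, 0), (623, -146, 132), (621, -142, 129), (622, -138, 130)]
213 [(466, -248, 1), (618, -215, 128), (623, -210, 132), (623, -206, 131), (608, -205, 118), (478, -166, 1), (622, -147, 123), (623, -143, 123), (620, -139, 121)]
216 [(478, -247, 2), (619, -216, 121), (620, -212, 122), (622, -207, 123), (611, -205, 113), (494, -166, 5), (618, -149, 112), (623, -144, 116), (621, -140, 113)]
219 [(522, -240, 30), (620, -217, 114), (620, -213, 113), (621, -209, 114), (621, -205, 113), (520, -164, 18), (522, -159, 19), (622, -145, 106), (621, -141, 105)]
222 [(526, -241, 24), (525, -237, 23), (620, -214, 106), (623, -210, 108), (619, -207, 104), (509, -166, 0), (512, -162, 1), (622, -146, 98), (514, -152, 2)]
225 [(526, -242, 15), (528, -238, 17), (528, -233, 16), (528, -229, 15), (624, -207, 100), (522, -166, 2), (524, -161, 3), (526, -157, 4), (526, -152, 4)]
```

```bash
python3 - <<'E'
from h import *
for z in(.071,.085,.095,.1): print(z,proj("scene",[.620,-.207,z]),proj("scene",[.604,-.207,z]),proj("scene",[.62,-.15,z]))
print(proj("scene",[.56,-.1775,.083]),proj("scene",[.66,-.1775,.083]))
E
```

```text
0.071 [174.28958341 233.92881073] [174.5528241  228.74517471] [201.73955098 231.20243231]
0.085 [173.21743635 229.02783672] [173.4959688  223.85558914] [200.92589922 226.30003607]
0.095 [172.43936234 225.47112267] [172.72913833 220.3078157 ] [200.33546466 222.74256308]
0.1 [172.04642145 223.67492031] [172.34192231 218.51634445] [200.03729944 220.94606473]
[188.10337117 209.64250686] [187.45545195 241.74129855]
```

carry_out(
  series=[
    {"tx":0,"tz":0,"ty":0,"turn":0},
    {"tx":0,"tz":0,"ty":0,"turn":0},
    {"tx":0,"tz":0,"ty":0,"turn":0},
    {"tx":0,"tz":0,"ty":0,"turn":0},
  ],
  claw=0.63,
)

```text
t: 4.65
eef_pos: [0.6114, -0.1786, 0.0701]
eef_rot: [0.008, 1.57, -0.009]
force: [-0.6, -0.1, -0.2]
finger_gap: 0.035
```

```bash
python3 - <<'E'
from h import *
snap(3,("scene",))
crop("scene",3,140,240,160,290,6,"d_s")
s=r.sense();print(np.round(s['eef_pos'],4),s['finger_gap'],s['force'])
p,d=load("scene",3);P=cloud("scene",d)*1000
for v in range(204,240,3):
    print(v,[(u,)+tuple(np.round(P[v,u]).astype(int).tolist()) for u in range(160,212,2) if 608<P[v,u,0]<630 and abs(P[v,u,1]+177)<50])
E
```

```text
[ 0.6114 -0.1786  0.07  ] 0.034920481577697074 [ 0.28710798 -0.7086528  -0.17558543]
204 [(168, 621, -206, 153), (172, 622, -199, 153), (174, 619, -195, 150), (194, 620, -156, 146), (196, 618, -153, 145), (198, 620, -148, 145)]
207 [(170, 622, -204, 146), (172, 620, -200, 144), (174, 619, -196, 143), (176, 611, -194, 135), (194, 620, -157, 138), (196, 623, -153, 141), (198, 622, -149, 139)]
210 [(170, 619, -205, 136), (172, 620, -201, 136), (174, 620, -197, 136), (176, 617, -194, 133), (194, 619, -158, 130), (196, 620, -154, 130), (198, 620, -150, 130), (200, 614, -147, 124)]
213 [(170, 620, -206, 129), (172, 621, -202, 129), (174, 622, -198, 129), (176, 621, -195, 129), (196, 621, -155, 123), (198, 621, -151, 123), (200, 621, -147, 123)]
216 [(172, 620, -204, 121), (174, 619, -200, 119), (176, 620, -196, 119), (196, 622, -156, 116), (198, 621, -152, 115), (200, 622, -148, 115)]
219 [(172, 621, -205, 114), (174, 620, -201, 112), (176, 620, -197, 112), (178, 615, -194, 107), (196, 621, -157, 107), (198, 621, -153, 107), (200, 621, -149, 106)]
222 [(174, 620, -202, 104), (176, 621, -198, 105), (178, 620, -195, 103), (196, 620, -158, 98), (198, 624, -154, 101)]
225 [(178, 618, -196, 93), (190, 610, -173, 83), (192, 611, -169, 83), (194, 610, -165, 82)]
228 [(184, 617, -185, 82), (186, 615, -182, 79), (188, 617, -177, 81), (190, 617, -173, 81), (192, 619, -169, 81), (194, 618, -165, 80)]
231 [(182, 622, -190, 79), (184, 626, -185, 82), (186, 630, -181, 85), (188, 629, -177, 84), (194, 626, -165, 80)]
234 [(182, 630, -190, 78), (196, 611, -164, 57)]
237 [(196, 622, -164, 57)]
```

View pics/d_s.png

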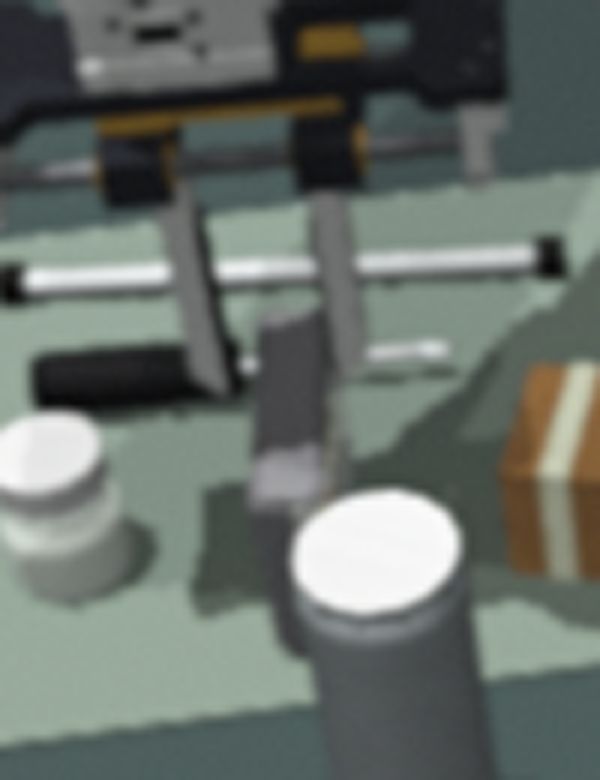

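carry_out(
  series=[
    {"tx":1,"tz":0,"ty":0,"turn":0},
    {"tx":1,"tz":0,"ty":0,"turn":0},
    {"tx":0.5,"tz":0,"ty":0,"turn":0},
    {"tx":0,"tz":0,"ty":0,"turn":0},
  ],
)

```text
t: 5.1
eef_pos: [0.6106, -0.1784, 0.0436]
eef_rot: [0.009, 1.573, -0.008]
force: [-0.3, 0.5, 0.1]
finger_gap: 0.0346
```

```bash
python3 - <<'E'
from h import *
snap(4,("scene",))
crop("scene",4,140,240,160,290,6,"e_s")
s=r.sense();print(np.round(s['eef_pos'],4),s['finger_gap'],s['force'])
p,d=load("scene",4);P=cloud("scene",d)*1000
for v in range(219,240,3):
    print(v,[(u,)+tuple(np.round(P[v,u]).astype(int).tolist()) for u in range(160,212,2) if 608<P[v,u,0]<630 and abs(P[v,u,1]+177)<50])
E
```

```text
[ 0.6109 -0.1786  0.0443] 0.034638097959772636 [-0.0923969  -0.26701055 -0.24734113]
219 [(172, 620, -205, 113), (174, 621, -201, 113), (176, 622, -197, 113), (178, 613, -194, 105), (196, 620, -157, 106), (198, 619, -153, 105), (200, 620, -149, 106)]
222 [(174, 621, -202, 105), (176, 621, -198, 104), (178, 619, -195, 102), (196, 619, -159, 97), (198, 621, -154, 99), (200, 620, -150, 97), (202, 614, -147, 91)]
225 [(174, 620, -204, 96), (176, 623, -199, 98), (178, 620, -196, 95), (184, 610, -185, 84), (188, 611, -177, 84), (190, 610, -173, 83), (192, 611, -169, 83), (194, 609, -165, 81), (198, 619, -156, 88), (200, 622, -151, 90), (202, 621, -147, 89)]
228 [(174, 619, -205, 86), (176, 621, -201, 88), (178, 621, -197, 88), (180, 613, -194, 80), (184, 619, -185, 84), (186, 620, -181, 84), (188, 621, -177, 84), (190, 619, -173, 82), (192, 621, -169, 83), (194, 617, -165, 80), (198, 619, -157, 81), (200, 620, -152, 81), (202, 621, -148, 81)]
231 [(176, 621, -202, 80), (178, 621, -198, 79), (180, 618, -194, 76), (182, 624, -190, 80), (184, 627, -185, 83), (186, 630, -181, 85), (188, 629, -177, 83), (192, 629, -169, 83), (194, 627, -165, 80), (198, 621, -157, 74), (200, 620, -153, 72)]
234 [(180, 620, -195, 70), (196, 612, -164, 58)]
237 [(196, 619, -164, 55)]
```

View pics/e_s.png

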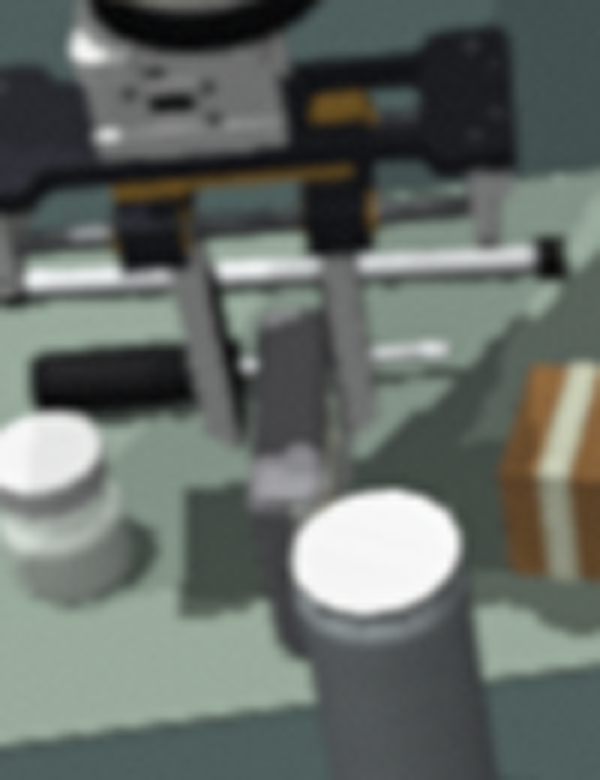

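carry_out(
  series=[
    {"tx":0.2,"tz":0,"ty":0,"turn":0},
    {"tx":0,"tz":0,"ty":0,"turn":0},
    {"tx":0,"tz":0,"ty":0,"turn":0},
    {"tx":0,"tz":0,"ty":0,"turn":0},
    {"tx":0,"tz":0,"ty":0,"turn":0},
  ],
  claw=1,
  squeeze=40,
)

```text
t: 5.65
eef_pos: [0.6113, -0.1785, 0.0429]
eef_rot: [0.008, 1.571, -0.008]
force: [-0.6, 1.2, -1.8]
finger_gap: 0.0256
```

carry_out(
  series=[
    {"tx":-2,"tz":0,"ty":0,"turn":0},
    {"tx":-3,"tz":0,"ty":0,"turn":0},
    {"tx":-3,"tz":0,"ty":0,"turn":0},
    {"tx":-3,"tz":0,"ty":0,"turn":0},
    {"tx":-3,"tz":0,"ty":0,"turn":0},
    {"tx":-2.5,"tz":0,"ty":0,"turn":0},
    {"tx":0,"tz":-0.85,"ty":3,"turn":0},
    {"tx":0,"tz":-0.85,"ty":3,"turn":0},
    {"tx":0,"tz":-0.85,"ty":3,"turn":0},
    {"tx":0,"tz":-0.85,"ty":3,"turn":0},
    {"tx":0,"tz":-0.85,"ty":3,"turn":0},
    {"tx":0,"tz":-0.85,"ty":3,"turn":0},
    {"tx":0,"tz":-0.85,"ty":3,"turn":0},
    {"tx":0,"tz":-0.85,"ty":3,"turn":0},
    {"tx":0,"tz":-0.85,"ty":3,"turn":0},
    {"tx":0,"tz":-0.85,"ty":3,"turn":0},
    {"tx":0,"tz":-0.85,"ty":3,"turn":0},
    {"tx":0,"tz":-0.85,"ty":2.7,"turn":0},
    {"tx":0,"tz":0,"ty":0,"turn":0.042},
    {"tx":0,"tz":0,"ty":0,"turn":0},
  ],
)

```text
t: 7.65
eef_pos: [0.5129, 0.18, 0.2079]
eef_rot: [0.041, 1.57, -0.041]
force: [0.0, -0.5, -1.8]
finger_gap: 0.0254
```

```bash
python3 - <<'E'
from h import *
snap(5)
crop("scene",5,270,430,90,240,5,"f_s");crop("top",5,110,250,160,300,5,"f_t")
s=r.sense();print(np.round(s['eef_pos'],4),np.round(cv2.Rodrigues(np.array(s['eef_rot']))[0],4),s['finger_gap'],s['force'])
E
```

```text
[0.5133 0.179  0.208 ] [[ 2.000e-04  5.240e-02  9.986e-01]
 [-2.000e-04  9.986e-01 -5.240e-02]
 [-1.000e+00 -2.000e-04  2.000e-04]] 0.025213271911106536 [-0.04791437  0.2680348  -1.08043556]
```

View pics/f_s.png

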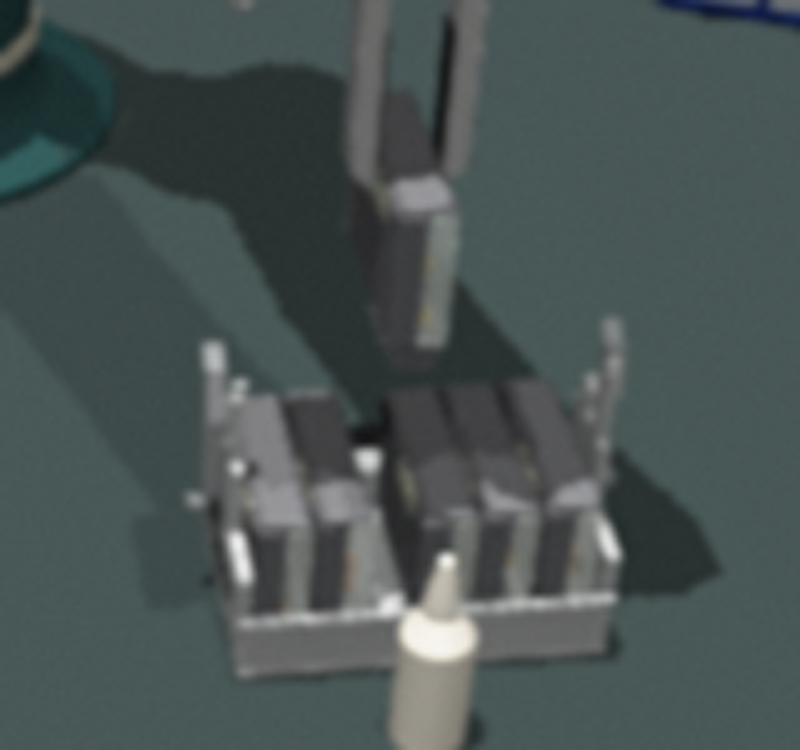

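View pics/f_t.png

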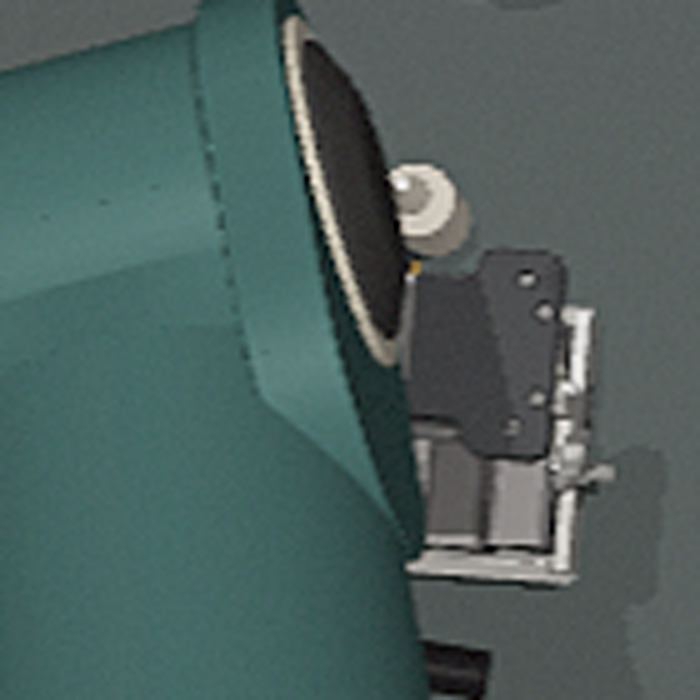

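```bash
cat >> h.py <<'E'
yaw=-0.052
U=np.array([np.cos(yaw),np.sin(yaw)]);V=np.array([-np.sin(yaw),np.cos(yaw)])
C0=np.array([.5088,.194])
def ab(P): return (P[...,:2]-C0)@U*1000,(P[...,:2]-C0)@V*1000,P[...,2]*1000
E
python3 - <<'E'
from h import *
p,d=load("scene",5);a,b,z=ab(cloud("scene",d))
m=(z>172)&(z<252)&(abs(b+12)<40)&(a>-60)&(a<75)&(d>0)
for lo in range(172,256,6):
    w=m&(abs(z-lo)<3)&(a>35)
    if w.sum()>3: print("held z",lo,w.sum(),"a %.1f..%.1f b %.1f..%.1f"%(np.median(a[w]),a[w].max(),np.percentile(b[w],2),np.percentile(b[w],98)))
t=(z>241)&(z<253)&(abs(b+12)<16)&(abs(a)<70)
print("top",a[t].min(),a[t].max(),z[t].mean())
for lo in range(-50,60,10):
    w=t&(abs(a-lo)<5)
    if w.sum()>2: print(lo,w.sum(),b[w].min(),b[w].max(),z[w].mean())
# row edges at tops
t=(z>79)&(z<92)&(abs(a)<52)&(abs(b)<82)
for lo in(-40,-20,0,20,40):
    w=t&(abs(a-lo)<8);bb=np.sort(b[w]);g=np.diff(bb);k=np.argmax(g);print(lo,"gap",bb[k],bb[k+1],(bb[k]+bb[k+1])/2)
tt=t&(b>0);print("a range row",a[tt].min(),a[tt].max())
E
```

```text
held z 172 13 a 53.3..55.3 b -21.6..-3.7
held z 178 23 a 53.3..57.6 b -24.9..-1.3
held z 184 30 a 54.4..58.9 b -25.1..-0.2
held z 190 35 a 54.0..58.8 b -25.4..-0.4
held z 196 37 a 54.8..58.6 b -25.4..-1.1
held z 202 29 a 55.0..58.3 b -25.4..-0.7
held z 208 41 a 55.0..57.8 b -25.7..0.1
held z 214 34 a 54.6..58.3 b -25.3..-0.9
held z 220 36 a 55.2..58.4 b -25.4..-1.2
held z 226 38 a 54.3..58.7 b -25.9..0.4
held z 232 39 a 54.7..57.1 b -25.6..-0.9
held z 238 35 a 54.4..57.5 b -25.3..-1.0
held z 244 59 a 52.6..57.2 b -25.0..0.3
held z 250 47 a 46.0..55.1 b -23.3..-2.3
top -41.79980406198806 57.15519669030754 247.03984191490161
-40 9 -12.761643964982719 0.8758915454630916 246.8440918946952
-30 14 -14.645982137203282 -1.015199038964381 247.75696432782965
-20 22 -16.455483137868793 -0.08662325691706618 247.8470811352493
-10 22 -18.795879903661337 0.6659105067906298 247.861933388767
0 30 -22.512432570989528 0.8770175539655556 247.44364098336354
10 35 -26.709288603935807 2.9580350014718104 247.23611076786355
20 40 -27.54642283565013 3.4850241991457227 247.61493514505233
30 32 -25.463686122459272 -0.1354501843479036 247.15646500931078
40 36 -25.334832343092245 0.13796058259471175 247.09087309393485
50 54 -24.96461682365224 0.5239639986846121 246.23714985239172
-40 gap -19.770212500944456 0.49209394288850283 -9.639059279027977
-20 gap -20.98586731969921 1.105654125406399 -9.940106597146405
0 gap -19.81235267810062 0.8650910789945546 -9.473630799553032
20 gap -21.387644956503344 0.0036632145391692567 -10.691990870982087
40 gap -21.03985854337429 1.024040046757274 -10.007909248308508
a range row -50.843926600109896 51.98681621693555
```

carry_out(
  series=[
    {"tx":0,"tz":-0.5,"ty":0.28,"turn":0},
    {"tx":2,"tz":0,"ty":0,"turn":0},
    {"tx":2,"tz":0,"ty":0,"turn":0},
    {"tx":2,"tz":0,"ty":0,"turn":0},
    {"tx":1.2,"tz":0,"ty":0,"turn":0},
    {"tx":0,"tz":0,"ty":0,"turn":0},
    {"tx":0,"tz":0,"ty":0,"turn":0},
  ],
)

```text
t: 8.45
eef_pos: [0.5086, 0.1825, 0.1364]
eef_rot: [0.042, 1.57, -0.042]
force: [1.2, -0.2, -1.3]
finger_gap: 0.0255
```

```bash
python3 - <<'E'
from h import *
snap(6,("scene",))
crop("scene",6,290,420,110,240,6,"g_s")
s=r.sense();X=np.array(s['eef_pos']);print(np.round(X,4),ab(X),s['force'])
p,d=load("scene",6);a,b,z=ab(cloud("scene",d))
for lo in range(94,176,10):
    w=(abs(z-lo)<3)&(a>35)&(a<70)&(abs(b+10)<30)
    if w.sum()>3: print("held z",lo,w.sum(),"a %.1f b %.1f..%.1f"%(np.median(a[w]),np.percentile(b[w],2),np.percentile(b[w],98)))
E
```

```text
[0.5088 0.1826 0.1367] (np.float64(0.5718059219747412), np.float64(-11.3536859597773), np.float64(136.73088532392805)) [ 0.34447912 -0.14781159 -1.09343112]
held z 104 19 a 48.5 b -19.2..0.2
held z 114 25 a 50.3 b -23.1..1.2
held z 124 29 a 50.3 b -22.8..2.4
held z 134 31 a 49.8 b -22.9..1.2
held z 144 29 a 50.4 b -23.2..2.5
held z 154 30 a 50.0 b -23.0..1.5
held z 164 32 a 51.1 b -23.1..1.9
held z 174 65 a 46.8 b -21.7..2.1
```

View pics/g_s.png

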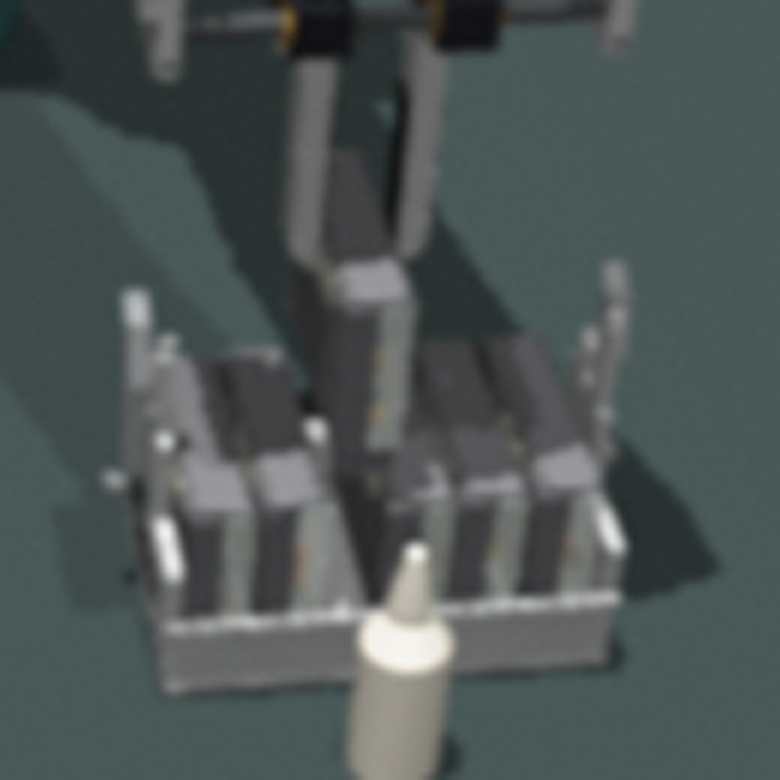

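```bash
python3 - <<'E'
from h import *
p,d=load("scene",6);a,b,z=ab(cloud("scene",d))
for (u,v) in((316,118),(317,121),(318,122),(392,112),(393,116),(393,118),(340,150),(341,152),(360,150)): print(u,v,round(a[v,u]),round(b[v,u]),round(z[v,u]))
E
```

```text
316 118 32 -90 269
317 121 30 -88 261
318 122 35 -86 262
392 112 32 63 273
393 116 32 67 265
393 118 33 67 260
340 150 10 -31 174
341 152 12 -29 170
360 150 10 13 172
```

carry_out(
  series=[
    {"tx":0.6,"tz":0,"ty":0,"turn":0},
    {"tx":0.4,"tz":0,"ty":0,"turn":0},
    {"tx":0.4,"tz":0,"ty":0,"turn":0},
    {"tx":0.4,"tz":0,"ty":0,"turn":0},
    {"tx":0.4,"tz":0,"ty":0,"turn":0},
    {"tx":0,"tz":0,"ty":0,"turn":0},
  ],
)

```text
t: 9.1
eef_pos: [0.508, 0.1824, 0.1133]
eef_rot: [0.041, 1.571, -0.042]
force: [1.1, -0.3, -2.0]
finger_gap: 0.0256
```

```bash
python3 - <<'E'
from h import *
snap(7,("scene",))
crop("scene",7,290,420,110,240,6,"g_s2")
s=r.sense();X=np.array(s['eef_pos']);print(np.round(X,4),ab(X),s['force'],s['torque'])
E
```

```text
[0.5082 0.1825 0.1136] (np.float64(-0.01156710157761661), np.float64(-11.50799069375723), np.float64(113.59231154559049)) [-0.5201629   0.01880464 -2.03241311] [ 0.0569023  -0.00541988  0.01840604]
```

View pics/g_s2.png

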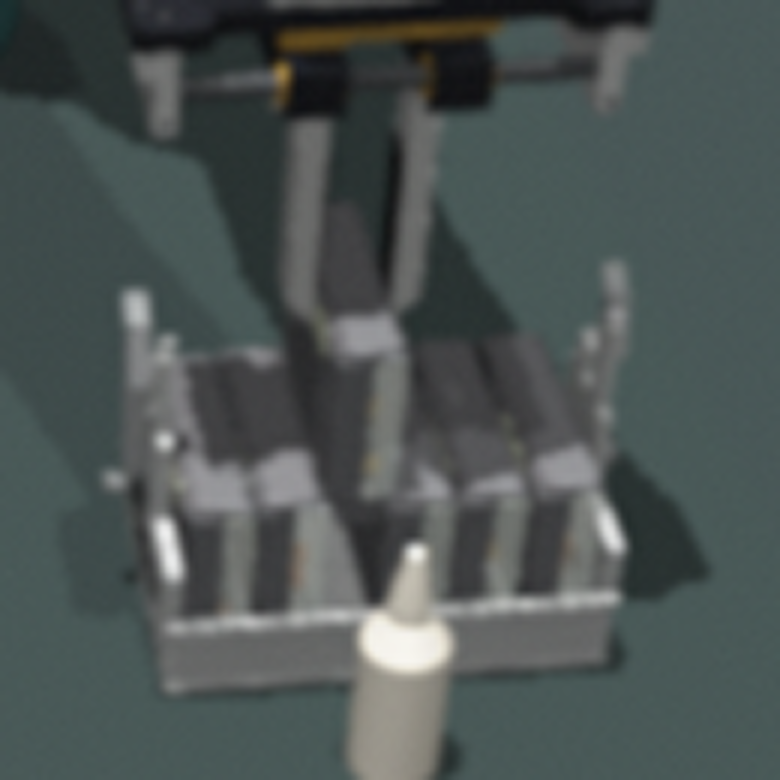

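carry_out(
  series=[
    {"tx":0.3,"tz":0,"ty":0,"turn":0},
    {"tx":0.3,"tz":0,"ty":0,"turn":0},
    {"tx":0.3,"tz":0,"ty":0,"turn":0},
    {"tx":0.3,"tz":0,"ty":0,"turn":0},
    {"tx":0.3,"tz":0,"ty":0,"turn":0},
    {"tx":0.3,"tz":0,"ty":0,"turn":0},
  ],
)

```text
t: 9.75
eef_pos: [0.5083, 0.1826, 0.0956]
eef_rot: [0.041, 1.57, -0.042]
force: [-0.3, 0.4, -1.3]
finger_gap: 0.0257
```

```bash
python3 - <<'E'
from h import *
snap(8,("scene",))
crop("scene",8,290,420,110,240,6,"g_s3")
s=r.sense();X=np.array(s['eef_pos']);print(np.round(X,4),ab(X),s['force'],s['torque'])
E
```

```text
[0.5081 0.1825 0.0951] (np.float64(-0.12676646543358758), np.float64(-11.550599600703048), np.float64(95.14923825764191)) [-0.20614716  0.50306005 -3.13215814] [ 0.02838205 -0.06230518 -0.06100318]
```

View pics/g_s3.png

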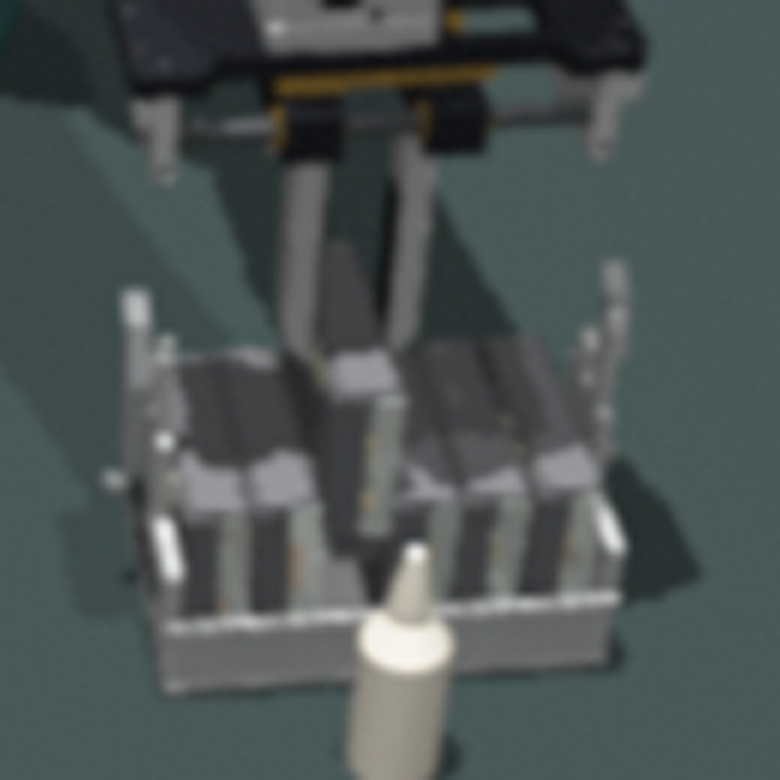

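carry_out(
  series=[
    {"tx":0.4,"tz":0,"ty":0,"turn":0},
    {"tx":0.4,"tz":0,"ty":0,"turn":0},
    {"tx":0.4,"tz":0,"ty":0,"turn":0},
    {"tx":0.4,"tz":0,"ty":0,"turn":0},
    {"tx":0.4,"tz":0,"ty":0,"turn":0},
    {"tx":0.4,"tz":0,"ty":0,"turn":0},
    {"tx":0.2,"tz":0,"ty":0,"turn":0},
    {"tx":0,"tz":0,"ty":0,"turn":0},
  ],
)

```text
t: 10.6
eef_pos: [0.5082, 0.1827, 0.0696]
eef_rot: [0.041, 1.571, -0.041]
force: [0.9, 1.7, -2.3]
finger_gap: 0.0256
```

```bash
python3 - <<'E'
from h import *
snap(9,("scene",))
crop("scene",9,290,420,110,240,6,"g_s4")
s=r.sense();X=np.array(s['eef_pos']);print(np.round(X,4),ab(X),s['force'],s['torque'])
E
```

```text
[0.5083 0.1826 0.0697] (np.float64(0.057085075890620535), np.float64(-11.412621808541909), np.float64(69.73736571167153)) [ 0.47264513  0.94707341 -2.15440138] [ 0.4547726  -0.11454579  0.0486546 ]
```

View pics/g_s4.png

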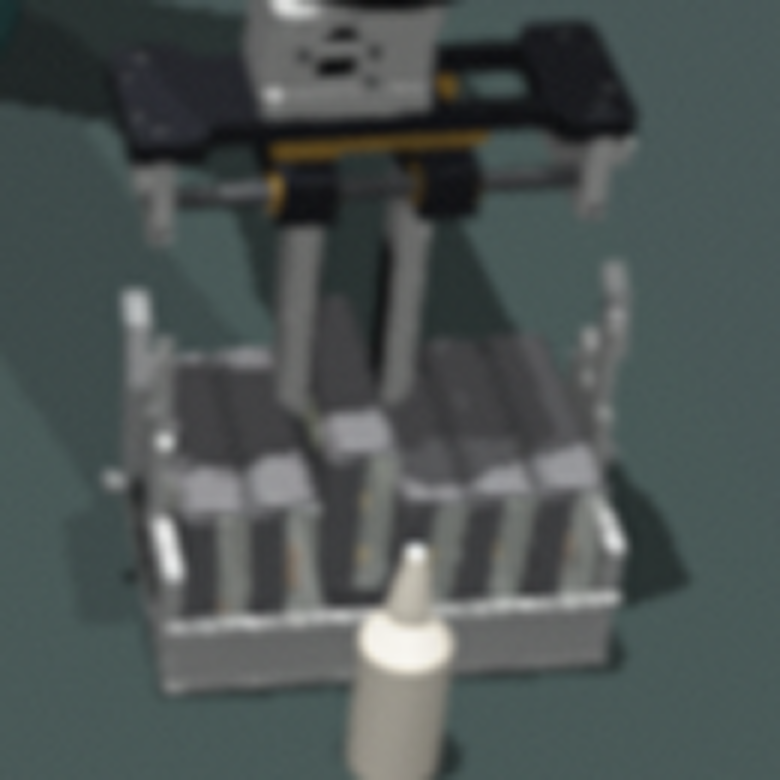

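carry_out(
  series=[
    {"tx":0.3,"tz":0,"ty":0,"turn":0},
    {"tx":0,"tz":0,"ty":0,"turn":0},
  ],
)

```text
t: 10.85
eef_pos: [0.5083, 0.1826, 0.0667]
eef_rot: [0.041, 1.57, -0.041]
force: [0.5, 0.9, -2.5]
finger_gap: 0.0255
```

carry_out(
  series=[
    {"tx":0,"tz":0,"ty":0,"turn":0},
    {"tx":0,"tz":0,"ty":0,"turn":0},
    {"tx":0,"tz":0,"ty":0,"turn":0},
    {"tx":-1,"tz":0,"ty":0,"turn":0},
    {"tx":-2,"tz":0,"ty":0,"turn":0},
    {"tx":-1.5,"tz":0,"ty":0,"turn":0},
  ],
  claw=0.62,
)

```text
t: 11.45
eef_pos: [0.5086, 0.1825, 0.1135]
eef_rot: [0.042, 1.57, -0.042]
force: [1.3, 0.0, -0.1]
finger_gap: 0.0358
```

carry_out(
  series=[
    {"tx":0,"tz":0,"ty":0,"turn":0},
    {"tx":0,"tz":0,"ty":0,"turn":0},
    {"tx":0,"tz":0,"ty":0,"turn":0},
    {"tx":0,"tz":0,"ty":0,"turn":0},
    {"tx":0,"tz":0,"ty":0,"turn":0},
  ],
  claw=1,
)

```text
t: 11.95
eef_pos: [0.5081, 0.1824, 0.1114]
eef_rot: [0.041, 1.571, -0.042]
force: [1.0, 0.3, 0.7]
finger_gap: 0.0008
```

```bash
python3 - <<'E'
from h import *
snap(10,("scene",))
crop("scene",10,290,420,110,240,6,"h_s")
s=r.sense();X=np.array(s['eef_pos']);print(np.round(X,4),ab(X),s['force'],s['torque'],s['finger_gap'])
p,d=load("scene",10);a,b,z=ab(cloud("scene",d))
w=(abs(a)<60)&(abs(b)<90)&(z>50)
for lo in range(-75,80,5):
    k=w&(abs(b-lo)<2.5)&(a>15)&(a<45)
    print(lo,round(np.median(z[k]),1),end=' ')
E
```

```text
[0.5081 0.1825 0.1115] (np.float64(-0.07345827447593906), np.float64(-11.563883465781391), np.float64(111.48998778233313)) [-0.58175614  0.00335982 -0.23810269] [-0.01997727  0.01700014  0.02122269] 0.0002000247576500939
-75 87.3 -70 459.3 -65 458.9 -60 442.8 -55 402.5 -50 360.6 -45 354.9 -40 351.1 -35 338.5 -30 333.7 -25 329.3 -20 325.5 -15 314.2 -10 317.2 -5 317.3 0 333.3 5 338.9 10 371.1 15 395.3 20 404.2 25 408.9 30 418.3 35 441.3 40 442.0 45 445.0 50 444.7 55 443.9 60 250.9 65 253.8 70 257.4 75 263.4
```

View pics/h_s.png

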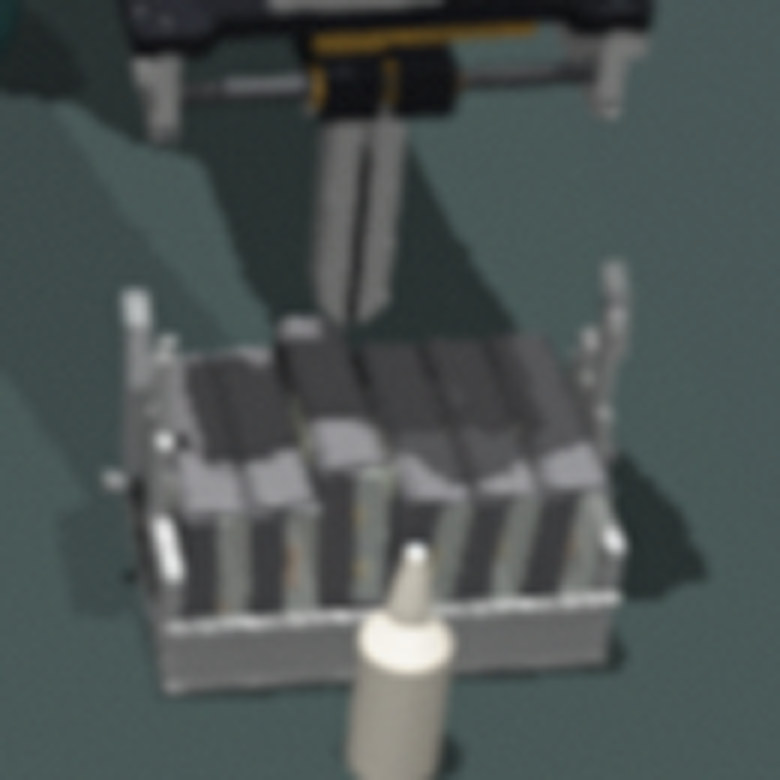

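```bash
python3 - <<'E'
from h import *
p,d=load("scene",10);a,b,z=ab(cloud("scene",d))
w=(abs(a)<60)&(abs(b)<90)&(z>78)&(z<125)
for lo in range(-78,82,3):
    k=w&(abs(b-lo)<1.5)&(a>15)&(a<45)
    if k.any(): print(lo,k.sum(),round(np.median(z[k]),1))
for lo in range(-45,55,10):
    k=w&(z>92)&(abs(a-lo)<5)&(abs(b+12)<18)
    if k.any(): print("a",lo,k.sum(),round(np.median(z[k]),1),b[k].min(),b[k].max())
E
```

```text
-78 20 95.6
-75 12 83.6
-72 11 85.7
-69 11 84.7
-66 11 85.9
-63 10 86.1
-60 11 84.8
-57 13 85.1
-54 8 85.3
-51 8 84.0
-48 13 84.3
-45 10 85.2
-42 13 84.9
-39 12 85.9
-36 12 85.6
-33 11 85.2
-30 13 85.8
-27 12 85.3
-24 23 92.7
-21 13 99.9
-18 10 100.4
-15 12 100.9
-12 9 101.4
-9 11 101.6
-6 10 100.8
-3 10 101.5
0 5 98.9
6 3 78.8
9 20 84.2
12 11 86.2
15 10 86.5
18 12 86.1
21 9 86.4
24 11 86.1
27 12 86.2
30 10 85.0
33 10 83.0
36 12 84.6
39 12 85.7
42 12 85.9
45 8 85.0
48 13 86.4
51 11 85.7
54 7 85.7
57 9 84.0
60 12 82.9
63 12 84.5
66 13 86.8
69 11 85.9
72 11 85.7
75 12 85.7
78 9 85.5
81 13 85.8
a -45 20 99.1 -25.793956244640224 0.5629990672380845
a -35 34 99.1 -25.73145694924546 0.37908898644488204
a -25 28 99.7 -24.782872916267824 -0.9256907043894683
a -15 29 99.6 -25.346831170373907 0.18590717938634255
a -5 29 99.5 -25.851901690422704 0.14731188390196873
a 5 36 99.6 -25.621807131751325 -0.3035144239674417
a 15 28 100.5 -25.19553508529015 -0.05813221860848872
a 25 31 100.7 -26.137904008496456 0.6666191300522701
a 35 38 100.4 -25.686871338402792 0.3922115820232474
a 45 56 99.3 -25.44752465987088 -0.7987798887073178
```

carry_out(
  series=[
    {"tx":1,"tz":0,"ty":-0.25,"turn":0},
    {"tx":1,"tz":0,"ty":0,"turn":0},
    {"tx":0.8,"tz":0,"ty":0,"turn":0},
    {"tx":0.3,"tz":0,"ty":0,"turn":0},
    {"tx":0.3,"tz":0,"ty":0,"turn":0},
    {"tx":0.3,"tz":0,"ty":0,"turn":0},
    {"tx":0,"tz":0,"ty":0,"turn":0},
  ],
)

```text
t: 12.7
eef_pos: [0.5082, 0.1801, 0.0747]
eef_rot: [0.041, 1.57, -0.042]
force: [-0.1, -0.1, 0.1]
finger_gap: 0.0002
```

carry_out(
  series=[
    {"tx":0.2,"tz":0,"ty":0,"turn":0},
    {"tx":0.2,"tz":0,"ty":0,"turn":0},
    {"tx":0.2,"tz":0,"ty":0,"turn":0},
  ],
)

```text
t: 13.0
eef_pos: [0.5084, 0.1803, 0.0689]
eef_rot: [0.042, 1.57, -0.041]
force: [-0.1, 1.2, 2.2]
finger_gap: 0.0002
```

```bash
python3 - <<'E'
from h import *
snap(11,("scene",))
crop("scene",11,290,420,110,240,6,"i_s")
s=r.sense();X=np.array(s['eef_pos']);print(np.round(X,4),ab(X),s['force'])
E
```

```text
[0.5082 0.1802 0.0686] (np.float64(0.14152824495883526), np.float64(-13.761484551843308), np.float64(68.60669705727844)) [0.44273522 0.48782237 2.74301252]
```

View pics/i_s.png

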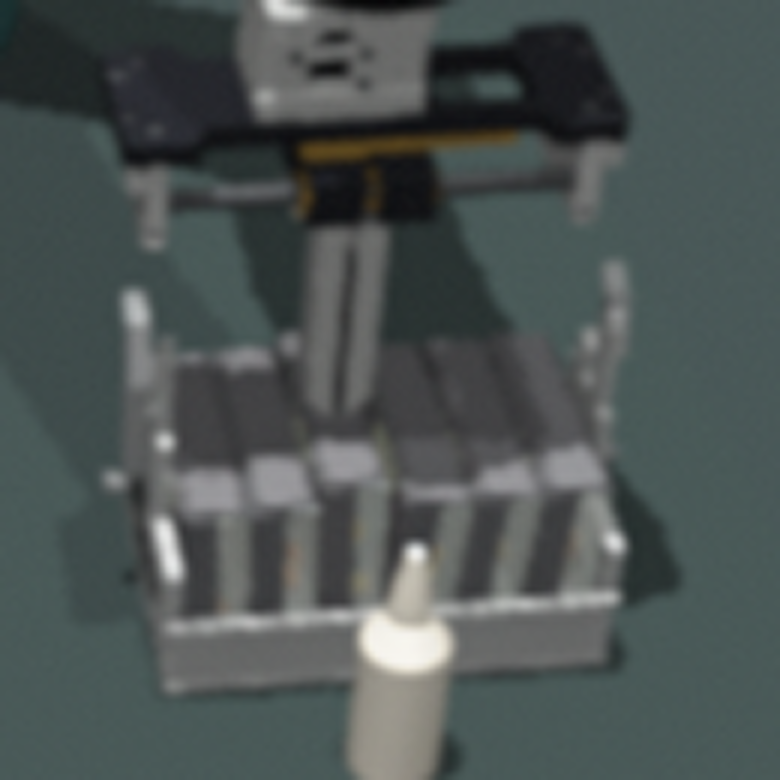

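carry_out(
  series=[
    {"tx":0.2,"tz":0,"ty":0,"turn":0},
    {"tx":0.2,"tz":0,"ty":0,"turn":0},
    {"tx":0,"tz":0,"ty":0,"turn":0},
  ],
)

```text
t: 13.35
eef_pos: [0.5081, 0.1801, 0.0646]
eef_rot: [0.041, 1.571, -0.042]
force: [0.5, 0.4, 0.2]
finger_gap: 0.0003
```

carry_out(
  series=[
    {"tx":0.1,"tz":0,"ty":0,"turn":0},
    {"tx":0.1,"tz":0,"ty":0,"turn":0},
  ],
)

```text
t: 13.55
eef_pos: [0.508, 0.1799, 0.0627]
eef_rot: [0.041, 1.571, -0.042]
force: [0.6, -1.0, 0.3]
finger_gap: 0.0005
```

carry_out(
  series=[
    {"tx":0.1,"tz":0,"ty":0,"turn":0},
    {"tx":0.1,"tz":0,"ty":0,"turn":0},
  ],
)

```text
t: 13.75
eef_pos: [0.5088, 0.1801, 0.0611]
eef_rot: [0.042, 1.569, -0.041]
force: [2.7, 0.5, 7.4]
finger_gap: 0.0008
```

```bash
python3 - <<'E'
from h import *
snap(12,("scene",))
crop("scene",12,290,420,110,240,6,"i_s2")
s=r.sense();X=np.array(s['eef_pos']);print(np.round(X,4),ab(X),s['force'])
p,d=load("scene",12);a,b,z=ab(cloud("scene",d))
w=(abs(a)<60)&(abs(b)<90)&(z>75)&(z<125)
for lo in range(-78,82,3):
    k=w&(abs(b-lo)<1.5)&(a>22)&(a<48)
    if k.any(): print(lo,round(np.median(z[k]),1),end='; ')
E
```

```text
[0.509  0.1801 0.0611] (np.float64(0.8771075415763218), np.float64(-13.857741928311146), np.float64(61.09024203953359)) [1.6446978  0.42180001 2.22200499]
-78 88.5; -75 82.4; -72 85.4; -69 84.6; -66 85.4; -63 84.6; -60 85.3; -57 85.3; -54 85.8; -51 84.1; -48 82.5; -45 85.5; -42 85.0; -39 85.6; -36 85.3; -33 85.2; -30 85.2; -27 85.1; -24 83.4; -21 83.9; -18 85.6; -15 86.0; -12 86.9; -9 86.5; -6 85.9; -3 86.2; 0 85.8; 3 83.0; 6 84.8; 9 85.2; 12 85.4; 15 85.8; 18 85.8; 21 86.2; 24 85.4; 27 85.2; 30 81.9; 33 84.8; 36 85.9; 39 86.2; 42 85.9; 45 85.6; 48 85.3; 51 85.3; 54 84.3; 57 81.8; 60 84.2; 63 85.4; 66 85.4; 69 84.9; 72 85.0; 75 85.3; 78 86.4; 81 85.3;
```

View pics/i_s2.png

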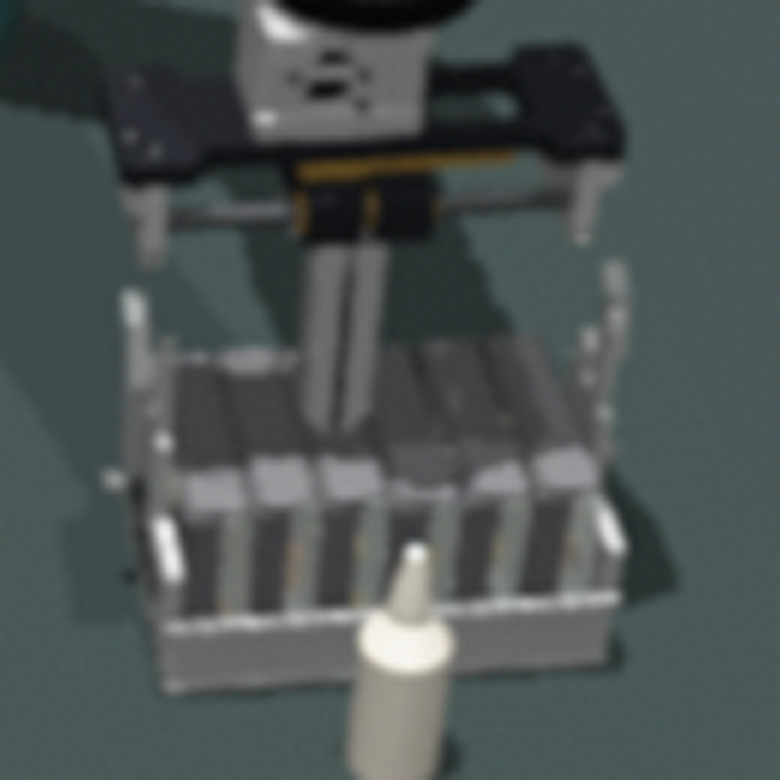

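carry_out(
  series=[
    {"tx":0.1,"tz":0,"ty":0,"turn":0},
    {"tx":0,"tz":0,"ty":0,"turn":0},
  ],
)

```text
t: 14.0
eef_pos: [0.5096, 0.1803, 0.0607]
eef_rot: [0.042, 1.568, -0.041]
force: [3.8, 0.1, 9.3]
finger_gap: 0.0001
```

```bash
python3 - <<'E'
from h import *
print(np.round(r.sense()['joint_pos'],3))
E
```

```text
[-0.685  0.435  0.356  1.939 -0.206  0.8    1.302]
```

carry_out(
  series=[
    {"tx":-1,"tz":0,"ty":0,"turn":0},
    {"tx":-3,"tz":0,"ty":0,"turn":0},
    {"tx":-4,"tz":0,"ty":0,"turn":0},
    {"tx":-4,"tz":0,"ty":0,"turn":0},
    {"tx":0,"tz":-0.28,"ty":-2.9,"turn":0},
    {"tx":0,"tz":-0.28,"ty":-2.9,"turn":0},
    {"tx":0,"tz":-0.28,"ty":-2.9,"turn":0},
    {"tx":0,"tz":-0.28,"ty":-2.9,"turn":0},
    {"tx":0,"tz":-0.28,"ty":-2.9,"turn":0},
    {"tx":0,"tz":-0.28,"ty":-2.9,"turn":0},
    {"tx":0,"tz":-0.28,"ty":-2.9,"turn":0},
    {"tx":0,"tz":-0.28,"ty":-2.9,"turn":0},
    {"tx":0,"tz":-0.28,"ty":-2.9,"turn":0},
    {"tx":0,"tz":-0.28,"ty":-2.9,"turn":0},
    {"tx":0,"tz":-0.28,"ty":-2.9,"turn":0},
    {"tx":0,"tz":-0.28,"ty":-2.9,"turn":0},
    {"tx":0,"tz":-0.28,"ty":-2.8,"turn":0},
    {"tx":0,"tz":0,"ty":0,"turn":0},
  ],
  claw=0.55,
)

```text
t: 15.8
eef_pos: [0.4507, -0.1967, 0.1803]
eef_rot: [0.045, 1.571, -0.046]
force: [0.5, 0.3, 0.2]
finger_gap: 0.0428
```

```bash
python3 - <<'E'
from h import *
snap(13)
crop("top",13,130,240,180,305,6,"j_t");crop("scene",13,290,420,110,240,6,"j_s")
s=r.sense();print(np.round(s['joint_pos'],3),np.round(s['eef_pos'],4),s['finger_gap'])
for n in("top","scene"):
    p,d=load(n,13);a,b,z=ab(cloud(n,d))
    w=(abs(a)<60)&(abs(b)<84)&(z>70)&(z<125)
    print(n)
    for lo in range(-78,82,3):
        k=w&(abs(b-lo)<1.5)&(abs(a)<45)
        if k.any(): print(lo,round(np.median(z[k]),1),end='; ')
E
```

```text
[-0.228  0.205  0.649  1.955 -0.144  1.028  2.003] [ 0.4517 -0.1934  0.18  ] 0.04225429033208291
top
-78 83.2; -75 86.1; -72 86.8; -69 87.2; -66 86.6; -63 87.0; -60 87.5; -57 87.1; -54 87.2; -51 85.0; -48 87.5; -45 87.3; -42 87.7; -39 87.3; -36 87.4; -33 87.6; -30 86.1; -27 85.6; -24 85.0; -21 87.4; -18 86.9; -15 87.3; -12 87.3; -9 87.1; -6 87.3; -3 86.9; 0 84.2; 3 85.0; 6 86.7; 9 87.2; 12 86.9; 15 87.4; 18 87.4; 21 87.3; 24 86.8; 27 84.1; 30 85.9; 33 87.6; 36 86.9; 39 86.6; 42 87.2; 45 87.3; 48 87.5; 51 86.4; 54 83.4; 57 85.0; 60 87.2; 63 86.4; 66 87.8; 69 87.0; 72 87.3; 75 87.1; 78 86.1; 81 84.1; scene
-78 99.9; -75 79.9; -72 84.5; -69 85.4; -66 85.0; -63 85.3; -60 85.5; -57 85.2; -54 85.2; -51 85.2; -48 84.0; -45 85.5; -42 85.4; -39 85.5; -36 85.4; -33 85.5; -30 85.8; -27 85.3; -24 83.7; -21 84.3; -18 85.5; -15 85.9; -12 85.8; -9 85.9; -6 85.6; -3 85.9; 0 85.3; 3 82.6; 6 84.9; 9 85.5; 12 85.3; 15 85.2; 18 85.3; 21 85.5; 24 85.2; 27 84.9; 30 82.4; 33 85.1; 36 86.2; 39 86.1; 42 85.6; 45 86.0; 48 85.4; 51 86.0; 54 84.4; 57 82.9; 60 84.5; 63 85.8; 66 85.6; 69 85.3; 72 85.7; 75 85.7; 78 85.6; 81 85.0;
```

View pics/j_t.png

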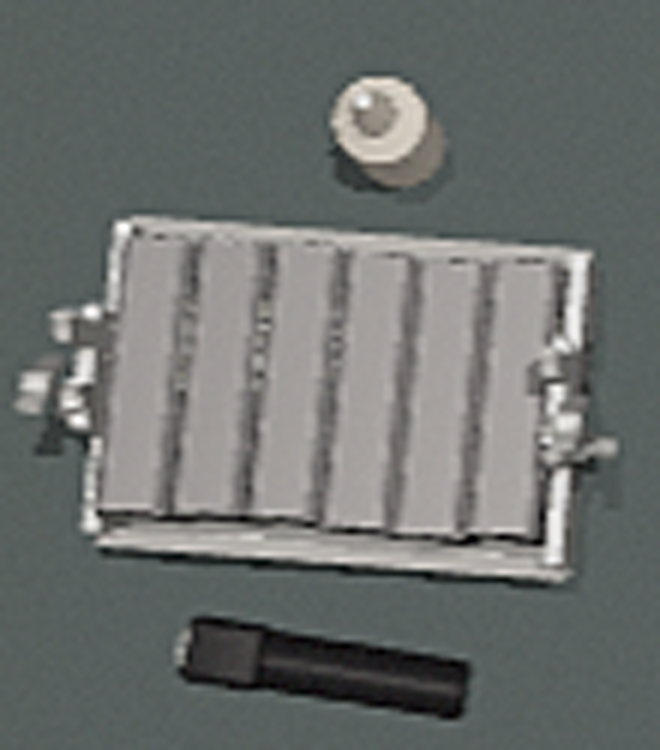

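View pics/j_s.png

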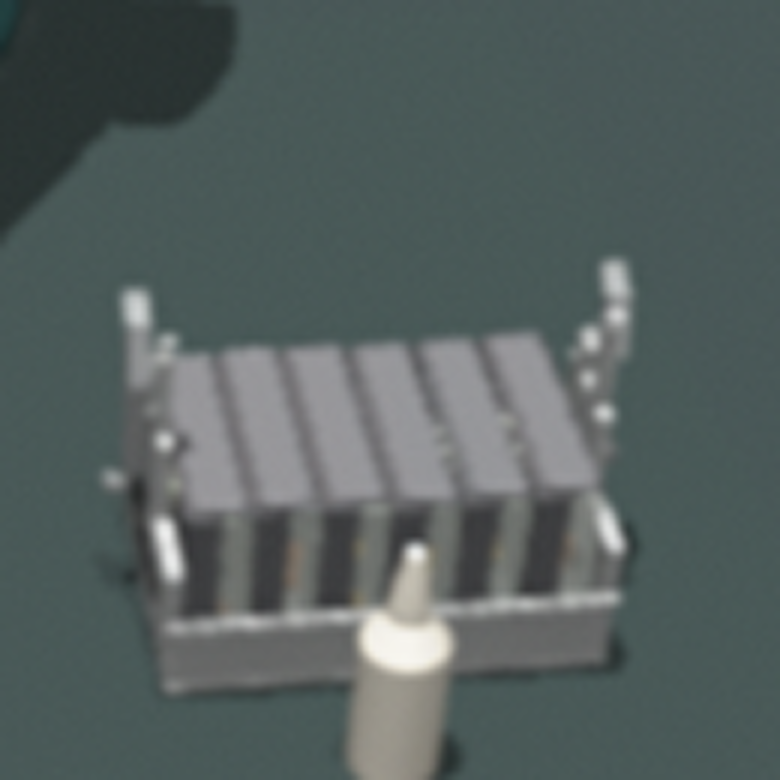

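carry_out(
  series=[
    {"tx":0,"tz":0,"ty":0,"turn":0.144},
    {"tx":0,"tz":0,"ty":0,"turn":0.144},
    {"tx":0,"tz":0,"ty":0,"turn":0.144},
    {"tx":0,"tz":0,"ty":0,"turn":0.144},
    {"tx":0,"tz":0,"ty":0,"turn":0.144},
    {"tx":0,"tz":0,"ty":0,"turn":0.144},
    {"tx":0,"tz":0,"ty":0,"turn":0.144},
    {"tx":0,"tz":0,"ty":0,"turn":0.144},
    {"tx":0,"tz":0,"ty":0,"turn":0.144},
    {"tx":0,"tz":0,"ty":0,"turn":0.144},
    {"tx":0,"tz":0,"ty":0,"turn":0.144},
    {"tx":4,"tz":0,"ty":0,"turn":0},
    {"tx":4,"tz":0,"ty":0,"turn":0},
    {"tx":4,"tz":0,"ty":0,"turn":0},
    {"tx":2,"tz":0,"ty":0,"turn":0},
    {"tx":0,"tz":0,"ty":0,"turn":0},
    {"tx":0,"tz":0,"ty":0,"turn":0},
  ],
)

```text
t: 17.6
eef_pos: [0.4523, -0.193, 0.0405]
eef_rot: [1.257, 1.178, -1.257]
force: [-0.2, -0.4, 0.1]
finger_gap: 0.0422
```

```bash
python3 - <<'E'
from h import *
snap(14)
crop("top",14,280,430,200,300,5,"k_t");crop("scene",14,100,270,150,270,4.5,"k_s")
s=r.sense();print(np.round(s['joint_pos'],3),np.round(s['eef_pos'],4),s['finger_gap'],np.round(cv2.Rodrigues(np.array(s['eef_rot']))[0],4))
E
```

```text
[-0.28   0.481  0.763  2.073 -0.481  0.765  0.717] [ 0.453  -0.1933  0.0412] 0.042219787953267134 [[ 1.900e-03  9.979e-01 -6.530e-02]
 [-1.000e-04 -6.530e-02 -9.979e-01]
 [-1.000e+00  1.900e-03 -1.000e-04]]
```

View pics/k_t.png

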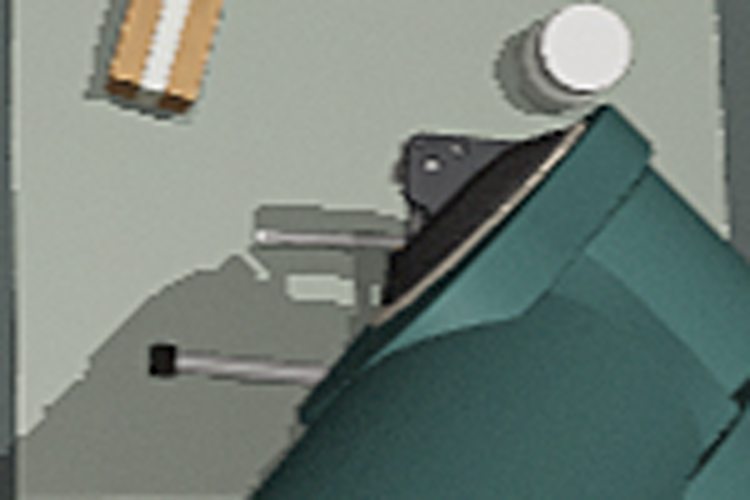

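View pics/k_s.png

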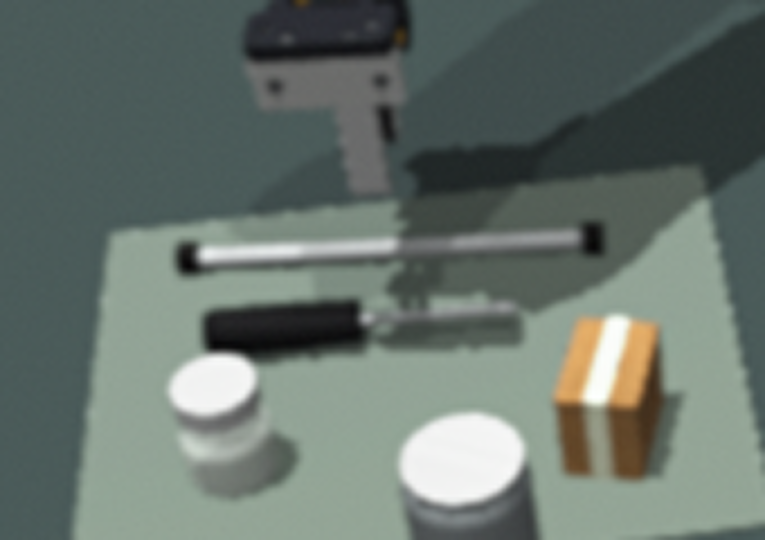

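carry_out(
  series=[
    {"tx":2,"tz":0,"ty":0,"turn":0},
    {"tx":2,"tz":0,"ty":0,"turn":0},
    {"tx":1,"tz":0,"ty":0,"turn":0},
    {"tx":0.5,"tz":0,"ty":0,"turn":0},
    {"tx":0.3,"tz":0,"ty":0,"turn":0},
    {"tx":0.1,"tz":0,"ty":0,"turn":0},
    {"tx":0,"tz":0,"ty":0,"turn":0},
  ],
)

```text
t: 18.4
eef_pos: [0.4523, -0.1936, -0.0186]
eef_rot: [1.258, 1.177, -1.257]
force: [-0.2, 0.5, -0.0]
finger_gap: 0.0427
```

carry_out(
  series=[
    {"tx":0.2,"tz":0,"ty":0,"turn":0},
    {"tx":0,"tz":0,"ty":0,"turn":0},
  ],
)

```text
t: 18.6
eef_pos: [0.4521, -0.1935, -0.021]
eef_rot: [1.258, 1.177, -1.258]
force: [0.5, 0.4, 0.4]
finger_gap: 0.042
```

```bash
python3 - <<'E'
from h import *
snap(15,("scene",))
crop("scene",15,130,250,160,250,6,"l_s")
s=r.sense();print(np.round(s['eef_pos'],4),s['force'])
E
```

```text
[ 0.452  -0.1935 -0.021 ] [-0.54318068 -0.59037595 -1.10032942]
```

View pics/l_s.png

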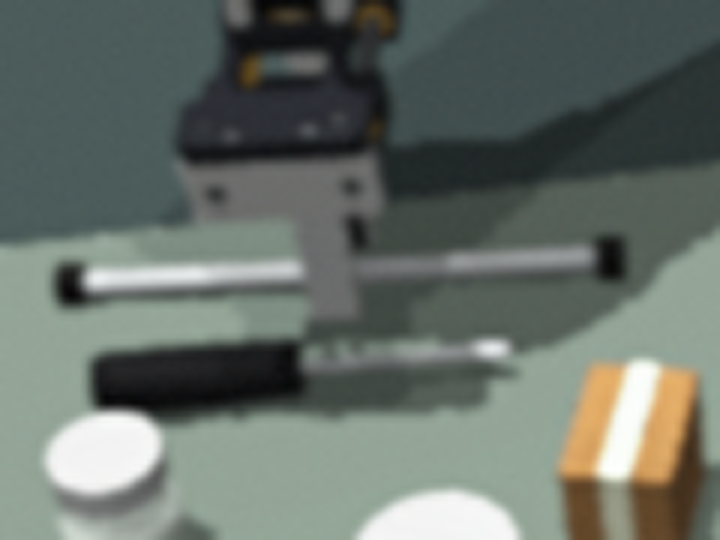

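carry_out(
  series=[
    {"tx":0,"tz":0,"ty":0,"turn":0},
    {"tx":0,"tz":0,"ty":0,"turn":0},
    {"tx":0,"tz":0,"ty":0,"turn":0},
    {"tx":0,"tz":0,"ty":0,"turn":0},
    {"tx":0,"tz":0,"ty":0,"turn":0},
    {"tx":0,"tz":0,"ty":0,"turn":0},
  ],
  claw=1,
  squeeze=55,
)

```text
t: 19.25
eef_pos: [0.452, -0.1935, -0.0211]
eef_rot: [1.258, 1.177, -1.258]
force: [0.5, -0.0, 0.9]
finger_gap: 0.0081
```

carry_out(
  series=[
    {"tx":-1,"tz":0,"ty":0,"turn":0},
    {"tx":-3,"tz":0,"ty":0,"turn":0},
    {"tx":-4,"tz":0,"ty":0,"turn":0},
    {"tx":-4,"tz":0,"ty":0,"turn":0},
    {"tx":-4,"tz":0,"ty":0,"turn":0},
    {"tx":-2,"tz":0,"ty":0,"turn":0},
    {"tx":0,"tz":0,"ty":0,"turn":0},
    {"tx":0,"tz":0,"ty":0,"turn":0},
  ],
)

```text
t: 20.05
eef_pos: [0.4519, -0.1931, 0.1589]
eef_rot: [1.258, 1.178, -1.257]
force: [-0.3, 0.8, -1.8]
finger_gap: 0.0082
```

```bash
python3 - <<'E'
from h import *
snap(16)
crop("scene",16,100,280,80,230,4,"m_s");crop("top",16,260,430,160,300,4.5,"m_t")
s=r.sense();print(np.round(s['eef_pos'],4),s['force'],s['finger_gap'],np.round(cv2.Rodrigues(np.array(s['eef_rot']))[0],4))
E
```

```text
[ 0.4513 -0.1932  0.158 ] [ 0.10025047 -0.03018013 -2.40193918] 0.008345911157060239 [[-1.500e-03  9.978e-01 -6.600e-02]
 [ 2.000e-04 -6.600e-02 -9.978e-01]
 [-1.000e+00 -1.500e-03 -1.000e-04]]
```

View pics/m_s.png

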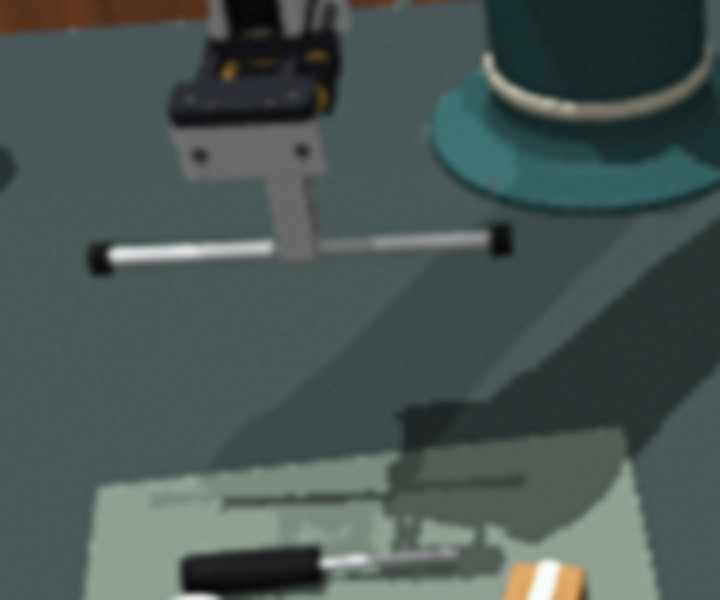

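View pics/m_t.png

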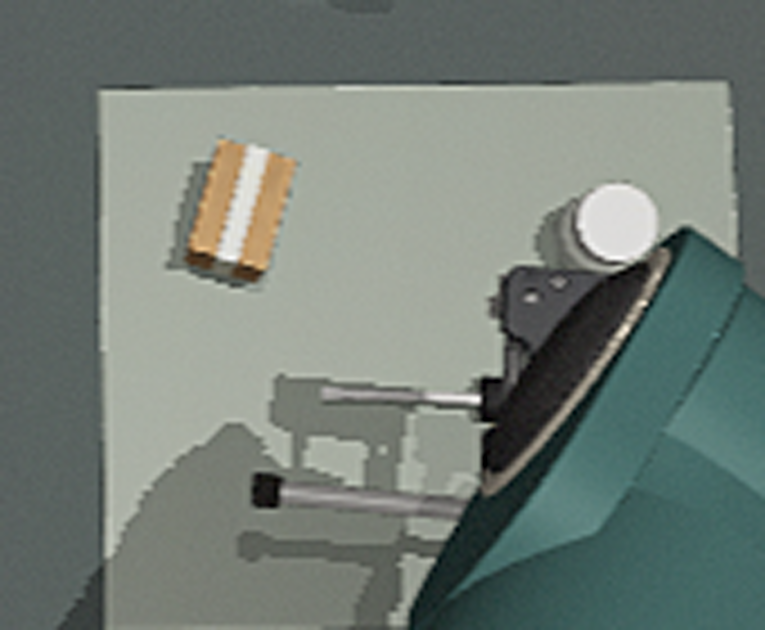

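```bash
cat >> h.py <<'E'
def caps(i,zr,xr,yr,n="scene"):
    p,d=load(n,i);P=cloud(n,d)
    m=(p.max(2)<62)&(P[...,2]>zr[0])&(P[...,2]<zr[1])&(P[...,0]>xr[0])&(P[...,0]<xr[1])&(P[...,1]>yr[0])&(P[...,1]<yr[1])
    k,l,st,ce=cv2.connectedComponentsWithStats(m.astype(np.uint8))
    return [(st[j].tolist(),np.round(np.median(P[l==j],0)*1000,1),np.round(P[l==j].min(0)*1000,1),np.round(P[l==j].max(0)*1000,1)) for j in range(1,k) if st[j,4]>=8]
E
python3 - <<'E'
from h import *
for c in caps(16,(.16,.22),(.4,.5),(-.35,-.05)):print(c)
E
```

```text
([222, 136, 7, 8, 46], array([465. , -83.1, 192.6]), array([453.6, -90.4, 182.9]), array([469.6, -76.9, 197.9]))
([122, 141, 6, 8, 37], array([ 449.4, -301.7,  191.4]), array([ 440.4, -307.3,  181.7]), array([ 454.1, -296.2,  197.6]))
```

carry_out(
  series=[
    {"tx":0,"tz":0,"ty":0,"turn":-0.019},
    {"tx":0,"tz":-3,"ty":0.3,"turn":0},
    {"tx":0,"tz":-3,"ty":0.3,"turn":0},
    {"tx":0,"tz":-3,"ty":0.3,"turn":0},
    {"tx":0,"tz":-3,"ty":0.3,"turn":0},
    {"tx":0,"tz":-3,"ty":0.3,"turn":0},
    {"tx":0,"tz":-3,"ty":0.3,"turn":0},
    {"tx":0,"tz":-3,"ty":0.3,"turn":0},
    {"tx":0,"tz":-3,"ty":0.3,"turn":0},
    {"tx":0,"tz":-3,"ty":0.3,"turn":0},
    {"tx":0,"tz":-3,"ty":0.3,"turn":0},
    {"tx":0,"tz":-3,"ty":0.3,"turn":0},
    {"tx":0,"tz":-3,"ty":0.3,"turn":0},
    {"tx":0,"tz":-3,"ty":0.3,"turn":0},
    {"tx":0,"tz":0,"ty":0,"turn":0},
    {"tx":0,"tz":0,"ty":0,"turn":0},
    {"tx":0,"tz":0,"ty":0,"turn":0},
  ],
)

```text
t: 21.85
eef_pos: [0.5091, 0.1931, 0.1584]
eef_rot: [1.243, 1.186, -1.245]
force: [0.4, 0.1, -0.4]
finger_gap: 0.0085
```

```bash
python3 - <<'E'
from h import *
snap(17)
crop("scene",17,285,430,100,240,5,"n_s");crop("top",17,120,250,170,300,5,"n_t")
s=r.sense();X=np.array(s['eef_pos']);print(np.round(X,4),ab(X),s['force'],np.round(cv2.Rodrigues(np.array(s['eef_rot']))[0],4))
for n in("scene","top"):
  for c in caps(17,(.16,.22),(.4,.6),(.0,.35),n):print(n,c,[ab(q/1000) for q in c[1:2]])
E
```

```text
[0.5093 0.1932 0.1588] (np.float64(0.5020290572560322), np.float64(-0.7597464355412752), np.float64(158.7606882016137)) [ 0.11155134  0.19302435 -0.59588422] [[-2.000e-04  9.988e-01 -4.820e-02]
 [-3.000e-04 -4.820e-02 -9.988e-01]
 [-1.000e+00 -2.000e-04  3.000e-04]]
scene ([401, 134, 6, 9, 46], array([520.6, 301.2, 193.1]), array([507.9, 296. , 182.6]), array([528.1, 307.6, 197.8])) [(np.float64(6.212161851193497), np.float64(107.66842176392561), np.float64(193.1))]
scene ([302, 140, 6, 9, 43], array([508.5,  84. , 191.2]), array([497. ,  79.1, 180.7]), array([513.2,  90.4, 198.4])) [(np.float64(5.4178280437775514), np.float64(-109.86690647910342), np.float64(191.2))]
top ([230, 240, 7, 8, 42], array([501.9,  83.6, 198. ]), array([495.9,  77.7, 191.9]), array([510.2,  89.6, 203. ])) [(np.float64(-1.1524601393349676), np.float64(-110.6094111530626), np.float64(198.0))]
```

View pics/n_s.png

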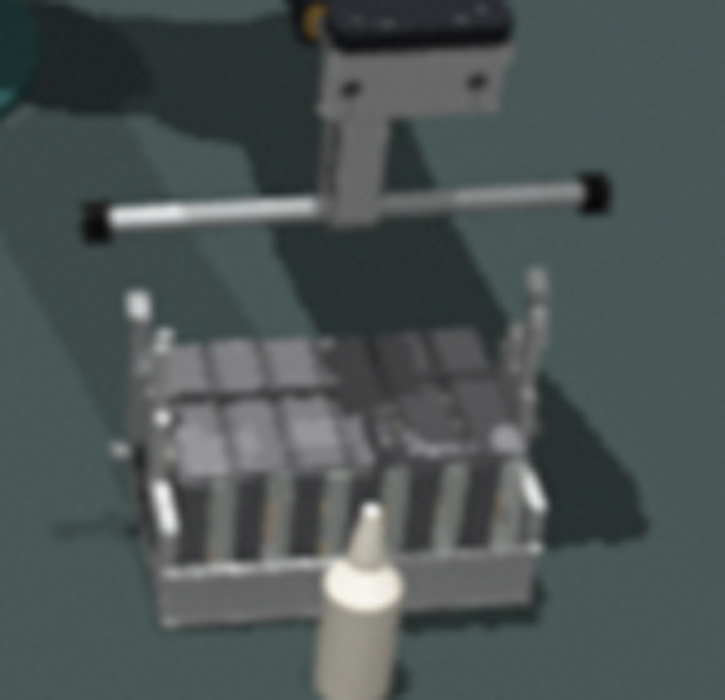

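View pics/n_t.png

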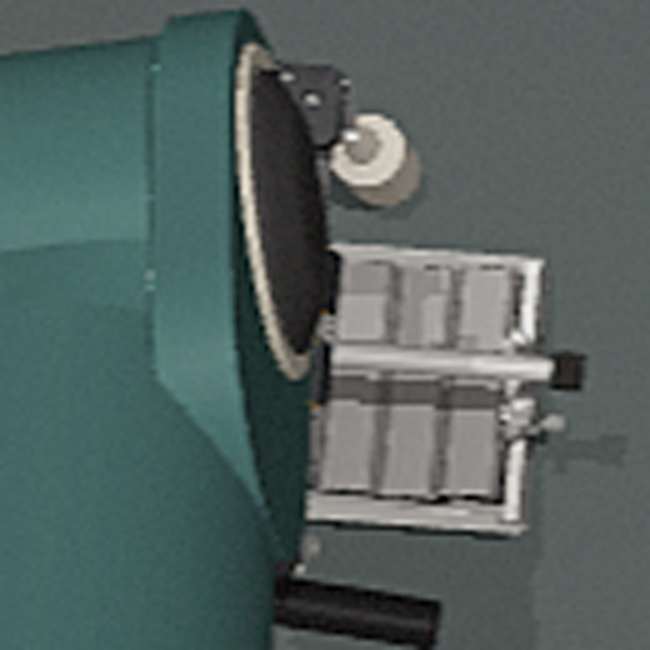

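```bash
python3 - <<'E'
from h import *
for n in("top","scene"):
    p,d=load(n,13);a,b,z=ab(cloud(n,d))
    for sgn in(1,-1):
        m=(z>95)&(z<150)&(b*sgn>70)&(b*sgn<125)&(abs(a)<45)
        print(n,sgn)
        v,u=np.where(m)
        o=np.argsort(-z[m])
        for i in o[::max(1,len(o)//45)]: print((u[i],v[i],round(a[m][i]),round(b[m][i]),round(z[m][i])),end=' ')
        print()
E
python3 - <<'E'
import sys;sys.path.insert(0,'.')
E
python3 -c "
from h import *
crop('scene',13,300,340,150,215,10,'fork_l');crop('scene',13,375,415,145,210,10,'fork_r')
crop('top',13,130,160,225,265,14,'fork_tl');crop('top',13,210,240,230,270,14,'fork_tr')
import cv2
A=[cv2.imread(f'pics/{k}.png') for k in('fork_l','fork_r')];cv2.imwrite('pics/ff.png',np.hstack(A)[:600])
A=[cv2.imread(f'pics/{k}.png') for k in('fork_tl','fork_tr')];cv2.imwrite('pics/ft.png',np.hstack(A)[:600,:800])
"
```

```text
top 1
(np.int64(134), np.int64(247), -18, 95, 141) (np.int64(140), np.int64(233), 11, 86, 140) (np.int64(140), np.int64(232), 13, 86, 140) (np.int64(135), np.int64(247), -18, 93, 139) (np.int64(136), np.int64(248), -20, 91, 138) (np.int64(135), np.int64(245), -14, 94, 137) (np.int64(139), np.int64(234), 10, 89, 136) (np.int64(135), np.int64(246), -16, 94, 136) (np.int64(140), np.int64(235), 8, 87, 135) (np.int64(136), np.int64(243), -9, 93, 135) (np.int64(136), np.int64(242), -7, 94, 134) (np.int64(142), np.int64(233), 12, 84, 133) (np.int64(138), np.int64(243), -9, 90, 132) (np.int64(136), np.int64(241), -5, 95, 131) (np.int64(142), np.int64(236), 6, 84, 130) (np.int64(135), np.int64(244), -11, 96, 130) (np.int64(142), np.int64(235), 9, 84, 129) (np.int64(137), np.int64(241), -5, 94, 127) (np.int64(138), np.int64(241), -4, 92, 125) (np.int64(143), np.int64(236), 7, 83, 123) (np.int64(138), np.int64(240), -2, 93, 122) (np.int64(143), np.int64(234), 12, 85, 120) (np.int64(140), np.int64(240), -1, 90, 117) (np.int64(142), np.int64(244), -9, 85, 116) (np.int64(142), np.int64(246), -13, 
[... 10126 characters left out ...]
5), np.int64(171), -10, -81, 107) (np.int64(315), np.int64(172), -7, -81, 106) (np.int64(318), np.int64(178), 15, -78, 106) (np.int64(311), np.int64(173), -6, -91, 105) (np.int64(316), np.int64(178), 10, -81, 102) (np.int64(315), np.int64(174), -6, -81, 102) (np.int64(311), np.int64(174), -8, -90, 101) (np.int64(314), np.int64(174), -8, -83, 100) (np.int64(315), np.int64(175), -6, -81, 99) (np.int64(317), np.int64(181), 16, -80, 98) (np.int64(314), np.int64(175), -8, -83, 97) (np.int64(312), np.int64(176), -5, -88, 97) (np.int64(315), np.int64(177), -1, -82, 97) (np.int64(317), np.int64(183), 20, -80, 96) (np.int64(318), np.int64(182), 17, -77, 95) (np.int64(311), np.int64(176), -8, -90, 95)
```

View pics/ff.png

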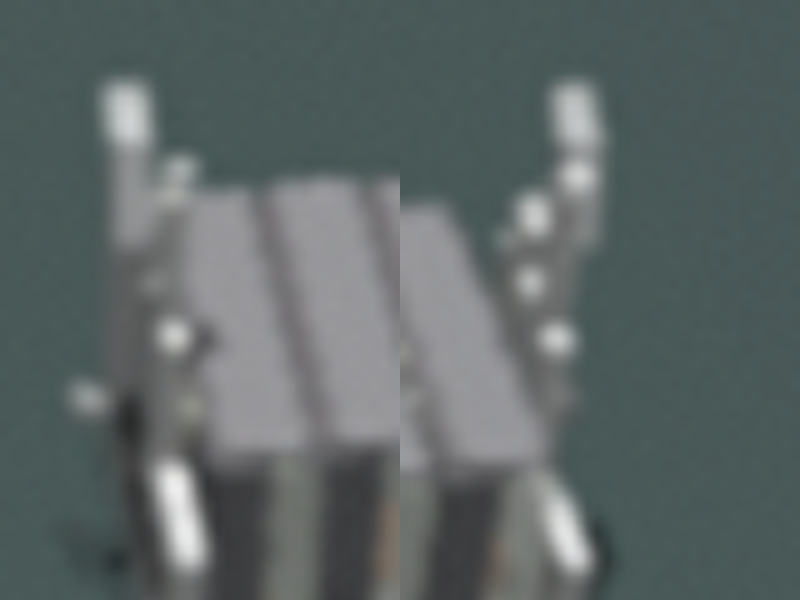

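View pics/ft.png

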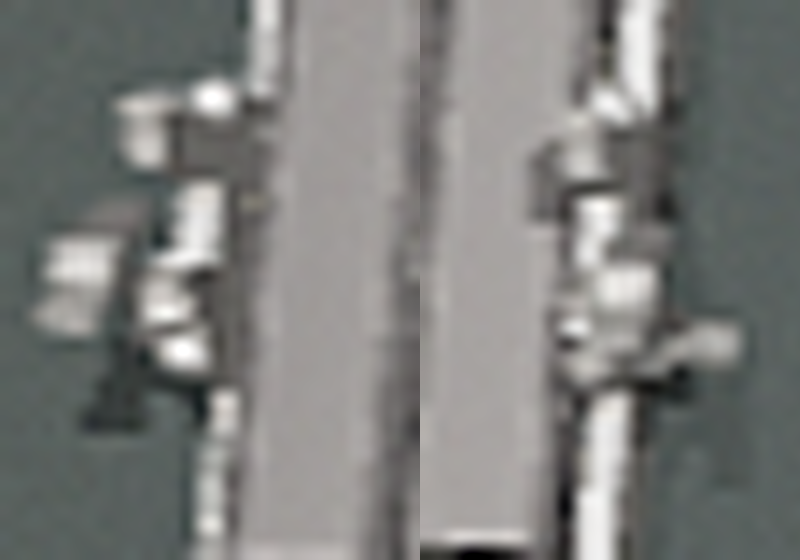

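```bash
python3 - <<'E'
from h import *
p,d=load("top",17);a,b,z=ab(cloud("top",d))
pts=[]
for u in range(192,229,2):
    v=np.where((z[225:260,u]>172)&(z[225:260,u]<205))[0]+225
    if len(v): 
        A=ab(ray("top",u,v.mean(),.189)); pts.append((A[0],A[1])); print(u,v.min(),v.max(),np.round(A[:2],1),np.median(z[v,u]).round(1))
pts=np.array(pts);print(np.polyfit(pts[:,1],pts[:,0],1))
p,d=load("scene",17);a,b,z=ab(cloud("scene",d))
pts=[]
for u in list(range(310,346,3))+list(range(366,400,3)):
    v=np.where((z[120:155,u]>172)&(z[120:155,u]<205)&(abs(a[120:155,u])<15))[0]+120
    if len(v):
        A=ab(ray("scene",u,v.mean(),.189)); pts.append((A[0],A[1]));
pts=np.array(pts);f=np.polyfit(pts[:,1],pts[:,0],1);print(f,(pts[:,0]-np.polyval(f,pts[:,1])).std())
print("notch", ab(ray("top",144.3,241.05,.096)),ab(ray("top",222.9,246.4,.096)))
E
```

```text
192 239 243 [ -0.8 -29.3] 193.5
194 239 243 [ -0.5 -33.2] 195.7
196 239 243 [ -0.2 -37.1] 194.9
198 239 243 [  0.1 -41. ] 195.0
200 239 243 [  0.4 -44.9] 193.9
202 239 243 [  0.7 -48.8] 195.2
204 240 244 [ -0.9 -52.9] 195.1
206 240 244 [ -0.6 -56.8] 195.2
208 240 244 [ -0.3 -60.7] 193.0
210 240 244 [ -0.  -64.6] 194.2
212 240 244 [  0.3 -68.5] 194.6
214 240 244 [  0.6 -72.4] 195.5
216 240 245 [ -0.1 -76.4] 195.4
218 241 245 [ -0.8 -80.4] 194.8
220 241 245 [ -0.5 -84.3] 196.8
222 241 245 [ -0.2 -88.3] 195.6
224 241 245 [  0.1 -92.2] 194.9
226 241 245 [  0.4 -96.1] 197.3
228 241 246 [  -0.3 -100.1] 194.9
[-0.00296982 -0.32313031]
[ 0.00057175 -0.23492318] 0.6334636619496681
notch (np.float64(-1.1370581047498582), np.float64(86.08616235379992), np.float64(96.00000000000009)) (np.float64(0.3063123330596477), np.float64(-81.71051157791351), np.float64(96.00000000000009))
```

carry_out(
  series=[
    {"tx":0,"tz":-0.4,"ty":0,"turn":0},
    {"tx":1.5,"tz":0,"ty":0,"turn":0},
    {"tx":1.5,"tz":0,"ty":0,"turn":0},
    {"tx":1,"tz":0,"ty":0,"turn":0},
    {"tx":0.4,"tz":0,"ty":0,"turn":0},
    {"tx":0,"tz":0,"ty":0,"turn":0},
    {"tx":0,"tz":0,"ty":0,"turn":0},
  ],
)

```text
t: 22.65
eef_pos: [0.5097, 0.1982, 0.1151]
eef_rot: [1.244, 1.186, -1.244]
force: [0.1, 0.6, -0.4]
finger_gap: 0.0084
```

```bash
python3 - <<'E'
from h import *
snap(18)
crop("scene",18,285,430,120,230,5.5,"o_s");crop("top",18,195,245,220,270,11,"o_t")
s=r.sense();X=np.array(s['eef_pos']);print(np.round(X,4),ab(X),s['force'])
E
```

```text
[0.5097 0.1983 0.1153] (np.float64(0.7138567542323222), np.float64(4.381481145140368), np.float64(115.270875511819)) [ 1.13380923  0.39785946 -1.32635165]
```

View pics/o_s.png

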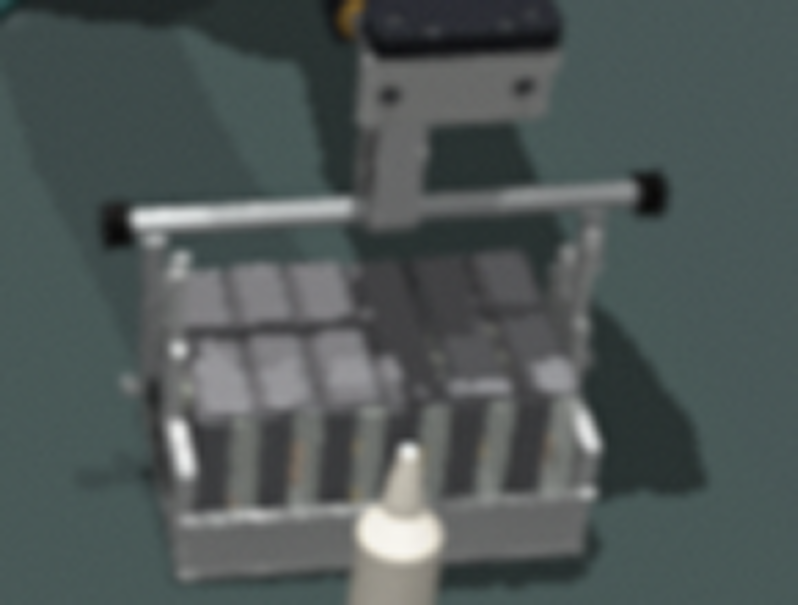

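View pics/o_t.png

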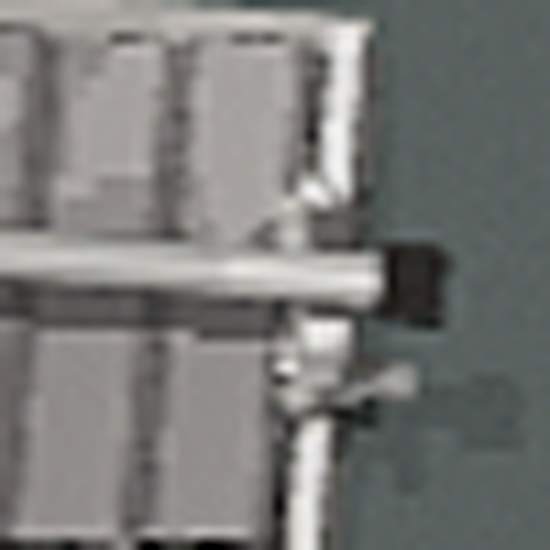

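```bash
python3 - <<'E'
from h import *
for n in("scene","top"):
  for c in caps(18,(.125,.18),(.4,.6),(.0,.35),n):print(n,c[0],[np.round(ab(q/1000),1) for q in c[1:]])
E
```

```text
scene [400, 151, 7, 8, 45] [array([  5.4, 112.5, 150.1]), array([ -5.9, 107.4, 139.7]), array([  9.3, 119.5, 154.8])]
scene [304, 157, 6, 8, 37] [array([   6.2, -104.8,  148.4]), array([  -6. , -110.4,  138.9]), array([  9.3, -97.6, 155.3])]
top [230, 242, 6, 8, 39] [array([  -0. , -105.6,  155. ]), array([  -6.7, -111.8,  142. ]), array([   6. , -100.8,  158.5])]
```

carry_out(
  series=[
    {"tx":0.4,"tz":0,"ty":0,"turn":0},
    {"tx":0.4,"tz":0,"ty":0,"turn":0},
    {"tx":0.4,"tz":0,"ty":0,"turn":0},
    {"tx":0,"tz":0,"ty":0,"turn":0},
  ],
)

```text
t: 23.15
eef_pos: [0.5091, 0.1981, 0.1022]
eef_rot: [1.243, 1.187, -1.245]
force: [-0.7, -0.4, -0.8]
finger_gap: 0.0085
```

carry_out(
  series=[
    {"tx":0.3,"tz":0,"ty":0,"turn":0},
    {"tx":0.3,"tz":0,"ty":0,"turn":0},
    {"tx":0,"tz":0,"ty":0,"turn":0},
  ],
)

```text
t: 23.45
eef_pos: [0.5099, 0.1982, 0.0967]
eef_rot: [1.244, 1.186, -1.243]
force: [3.4, -0.1, -2.3]
finger_gap: 0.0087
```

```bash
python3 - <<'E'
from h import *
snap(19)
crop("scene",19,285,430,120,230,5.5,"p_s");crop("top",19,195,245,220,270,11,"p_t")
s=r.sense();X=np.array(s['eef_pos']);print(np.round(X,4),ab(X),s['force'],s['torque'])
for n in("scene","top"):
  for c in caps(19,(.1,.18),(.4,.6),(.0,.35),n):print(n,c[0],[np.round(ab(q/1000),1) for q in c[1:]])
E
```

```text
[0.5098 0.1982 0.0969] (np.float64(0.7445477160109794), np.float64(4.264968652249571), np.float64(96.91783356717762)) [ 3.38957397 -0.2268708  -2.09366049] [-0.07451267 -0.6892872   0.05143826]
scene [399, 158, 6, 8, 42] [array([  5.8, 113. , 131.3]), array([ -5.6, 107.8, 122.3]), array([  9.5, 119.6, 136.7])]
scene [304, 163, 5, 9, 38] [array([   6.2, -104.3,  131.1]), array([  -6.6, -110. ,  119.6]), array([ 10. , -99.3, 134.8])]
top [230, 243, 6, 7, 37] [array([  -0.4, -106.2,  135.9]), array([  -6.2, -110.9,  132.9]), array([  5.8, -99.7, 139.9])]
```

View pics/p_s.png

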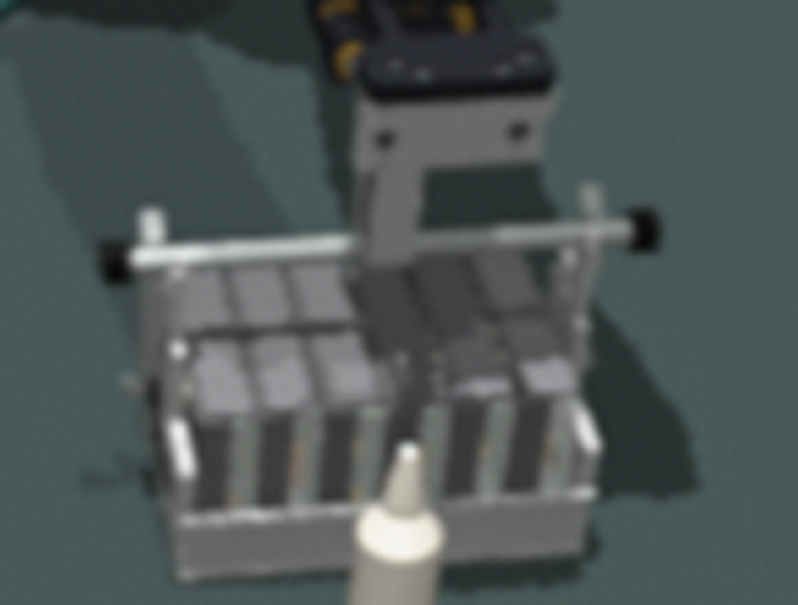

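View pics/p_t.png

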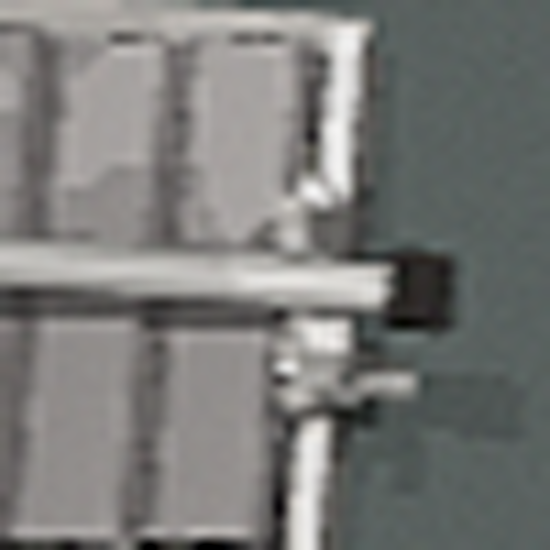

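carry_out(
  series=[
    {"tx":0.2,"tz":0,"ty":0,"turn":0},
    {"tx":0.2,"tz":0,"ty":0,"turn":0},
    {"tx":0.2,"tz":0,"ty":0,"turn":0},
    {"tx":0.2,"tz":0,"ty":0,"turn":0},
  ],
)

```text
t: 23.95
eef_pos: [0.51, 0.1983, 0.089]
eef_rot: [1.245, 1.186, -1.243]
force: [6.1, -0.4, 6.4]
finger_gap: 0.0086
```

carry_out(
  series=[
    {"tx":0.2,"tz":0,"ty":0,"turn":0},
    {"tx":0.2,"tz":0,"ty":0,"turn":0},
    {"tx":0.2,"tz":0,"ty":0,"turn":0},
  ],
)

```text
t: 24.25
eef_pos: [0.5106, 0.1984, 0.0833]
eef_rot: [1.245, 1.185, -1.242]
force: [6.8, -0.5, 9.8]
finger_gap: 0.0085
```

```bash
python3 - <<'E'
from h import *
snap(20)
crop("scene",20,285,430,120,230,5.5,"q_s");crop("top",20,195,245,220,270,11,"q_t")
s=r.sense();X=np.array(s['eef_pos']);print(np.round(X,4),ab(X),s['force'],s['torque'])
for n in("scene","top"):
  for c in caps(20,(.08,.16),(.4,.6),(.0,.35),n):print(n,c[0],[np.round(ab(q/1000),1) for q in c[1:]])
E
```

```text
[0.5103 0.1983 0.083 ] (np.float64(1.2484028416521873), np.float64(4.4076376227600065), np.float64(83.03867518067439)) [6.28228945 0.71614632 3.74031758] [-0.04890224 -1.56561462 -0.02065535]
scene [399, 163, 6, 8, 38] [array([  6.5, 113. , 118.9]), array([ -5.3, 107.2, 106.8]), array([ 10.9, 119.6, 122.6])]
scene [304, 168, 5, 9, 38] [array([   8. , -104.1,  118.3]), array([  -5.8, -110.3,  107.9]), array([ 12.1, -99.3, 124.4])]
scene [360, 173, 3, 6, 14] [array([-14.9,  29.7,  83. ]), array([-24.9,  23.7,  80.2]), array([ 0.6, 33.7, 87.6])]
scene [350, 178, 4, 7, 12] [array([ 2.8,  3.6, 82.4]), array([-9. , -0.5, 81.1]), array([14.3,  6.6, 85.2])]
top [231, 243, 6, 7, 37] [array([   0.8, -105.2,  122.3]), array([  -5.3, -111.7,  118.4]), array([   7.1, -100.4,  126.7])]
top [219, 263, 2, 7, 8] [array([-42.2, -78. ,  81.4]), array([-47.5, -78.7,  80.5]), array([-34.7, -75.7,  84.7])]
```

View pics/q_s.png

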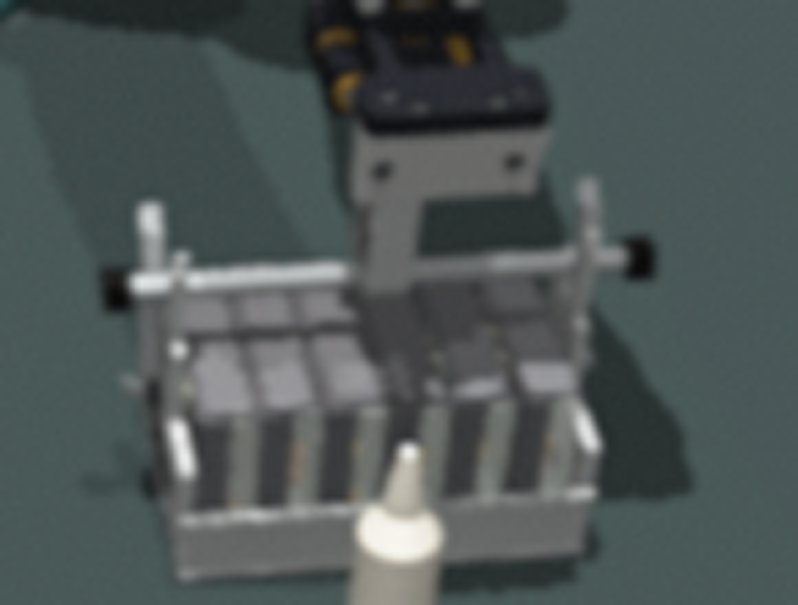

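View pics/q_t.png

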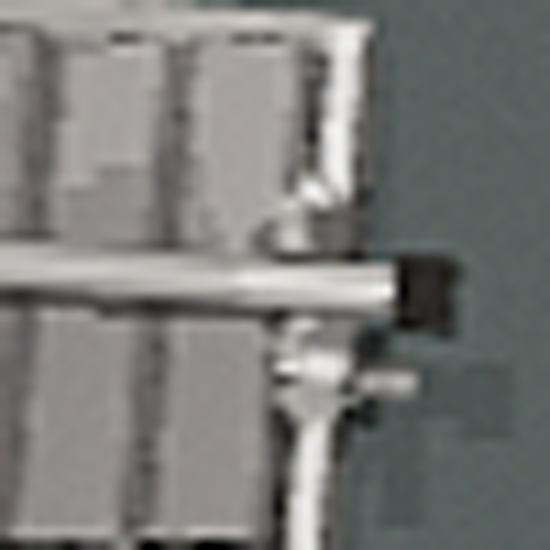

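carry_out(
  series=[
    {"tx":0.2,"tz":0,"ty":0,"turn":0},
    {"tx":0.2,"tz":0,"ty":0,"turn":0},
    {"tx":0.2,"tz":0,"ty":0,"turn":0},
    {"tx":0.2,"tz":0,"ty":0,"turn":0},
    {"tx":0.2,"tz":0,"ty":0,"turn":0},
  ],
)

```text
t: 24.85
eef_pos: [0.5096, 0.1982, 0.0727]
eef_rot: [1.244, 1.186, -1.244]
force: [5.4, -0.5, -2.2]
finger_gap: 0.0086
```

carry_out(
  series=[
    {"tx":0.2,"tz":0,"ty":0,"turn":0},
    {"tx":0.1,"tz":0,"ty":0,"turn":0},
    {"tx":0.1,"tz":0,"ty":0,"turn":0},
  ],
)

```text
t: 25.15
eef_pos: [0.5088, 0.1982, 0.0692]
eef_rot: [1.243, 1.188, -1.245]
force: [-9.5, -4.2, 29.8]
finger_gap: 0.0084
```

```bash
python3 - <<'E'
from h import *
snap(21)
crop("scene",21,285,430,120,230,5.5,"r_s");crop("top",21,195,245,220,270,11,"r_t")
s=r.sense();X=np.array(s['eef_pos']);print(np.round(X,4),ab(X),s['force'],s['torque'])
for n in("scene","top"):
  for c in caps(21,(.08,.16),(.4,.6),(.0,.35),n):
    if c[0][4]>25: print(n,c[0],[np.round(ab(q/1000),1) for q in c[1:]])
E
```

```text
[0.5089 0.1982 0.0693] (np.float64(-0.1573200868687592), np.float64(4.233710105756866), np.float64(69.33988044311951)) [-6.1045277  -2.51692469 19.61262153] [-0.58973647  1.73682748  0.02491444]
scene [397, 167, 6, 9, 40] [array([  4.9, 112.9, 104.8]), array([ -6. , 106.2,  93.9]), array([  8.7, 119.3, 108.6])]
scene [303, 173, 6, 8, 37] [array([   3.5, -105.3,  103.9]), array([  -8.5, -110.4,   95.2]), array([  9.6, -98.8, 108.8])]
top [231, 244, 6, 8, 38] [array([  -0.3, -105.4,  108.3]), array([  -7.3, -111.1,   95.3]), array([  5.9, -99.2, 112.8])]
```

View pics/r_s.png

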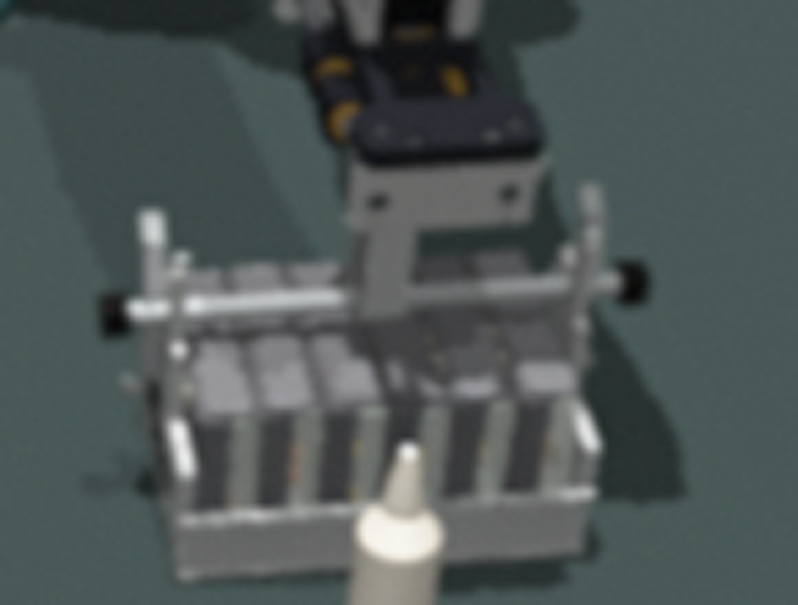

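View pics/r_t.png

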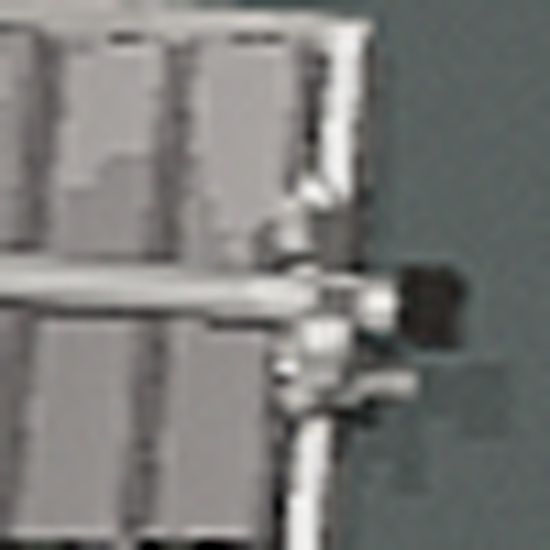

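carry_out(
  series=[
    {"tx":-0.1,"tz":0,"ty":0,"turn":0},
    {"tx":0,"tz":0,"ty":0,"turn":0},
    {"tx":0,"tz":0,"ty":0,"turn":0},
    {"tx":0,"tz":0,"ty":0,"turn":0},
    {"tx":0,"tz":0,"ty":0,"turn":0},
  ],
  claw=0.65,
)

```text
t: 25.75
eef_pos: [0.5093, 0.1982, 0.0697]
eef_rot: [1.243, 1.187, -1.244]
force: [-0.6, 0.1, 0.6]
finger_gap: 0.0331
```

carry_out(
  series=[
    {"tx":-1,"tz":0,"ty":0,"turn":0},
    {"tx":-2,"tz":0,"ty":0,"turn":0},
    {"tx":-3,"tz":0,"ty":0,"turn":0},
    {"tx":-4,"tz":0,"ty":0,"turn":0},
    {"tx":0,"tz":3,"ty":-1,"turn":0},
    {"tx":0,"tz":3,"ty":-1,"turn":0},
    {"tx":0,"tz":3,"ty":-1,"turn":0},
    {"tx":0,"tz":3,"ty":-1,"turn":0},
    {"tx":0,"tz":3,"ty":-1,"turn":0},
    {"tx":0,"tz":3,"ty":-1,"turn":0},
    {"tx":0,"tz":3,"ty":-1,"turn":0},
    {"tx":0,"tz":3,"ty":-1,"turn":0},
    {"tx":0,"tz":3,"ty":-1,"turn":0},
    {"tx":0,"tz":3,"ty":-1,"turn":0},
    {"tx":0,"tz":0,"ty":0,"turn":0},
  ],
)

```text
t: 27.25
eef_pos: [0.3943, -0.0996, 0.1704]
eef_rot: [1.249, 1.185, -1.246]
force: [0.1, 0.2, 0.3]
finger_gap: 0.033
```

```bash
python3 - <<'E'
from h import *
snap(22)
crop("scene",22,295,420,140,235,6,"s_s");crop("top",22,130,240,200,285,7,"s_t")
p,_=load("scene",22);cv2.imwrite("pics/s_full.png",p)
s=r.sense();X=np.array(s['eef_pos']);print(np.round(X,4),s['force'])
for n in("scene","top"):
  for c in caps(22,(.08,.16),(.4,.6),(.0,.35),n):
    if c[0][4]>25: print(n,c[0],[np.round(ab(q/1000),1) for q in c[1:]])
for n in("top","scene"):
    q=[]
    for i in(13,22):
        p,d=load(n,i);a,b,z=ab(cloud(n,d))
        for sg in(1,-1):
            m=(z>128)&(z<150)&(b*sg>80)&(b*sg<105)&(a<-2)&(a>-30); q.append((i,sg,m.sum(),a[m].mean().round(1),z[m].max().round(1)))
    print(n,q)
E
```

```text
[ 0.3955 -0.0968  0.1703] [0.33844108 0.82395654 0.26882948]
scene [398, 167, 5, 8, 34] [array([  4.9, 113.5, 105.4]), array([ -8. , 107.6,  95.3]), array([  8.4, 119.5, 109.4])]
scene [303, 173, 6, 8, 36] [array([   5.3, -105.8,  104.2]), array([  -4.4, -110. ,   94.2]), array([ 10.6, -98.5, 108.7])]
top [128, 237, 7, 7, 36] [array([ -2.1, 112.9, 109.3]), array([ -7.9, 104.9, 104.4]), array([  4.2, 118.3, 113. ])]
top [231, 244, 6, 8, 38] [array([  -0.3, -106. ,  108.3]), array([  -7.9, -111.1,   98.9]), array([  6. , -99.2, 112.1])]
top [(13, 1, np.int64(32), np.float64(-12.8), np.float64(141.2)), (13, -1, np.int64(29), np.float64(-12.0), np.float64(144.3)), (22, 1, np.int64(34), np.float64(-12.5), np.float64(143.1)), (22, -1, np.int64(29), np.float64(-12.0), np.float64(142.4))]
scene [(13, 1, np.int64(25), np.float64(-12.4), np.float64(138.2)), (13, -1, np.int64(29), np.float64(-12.4), np.float64(138.9)), (22, 1, np.int64(27), np.float64(-11.9), np.float64(139.7)), (22, -1, np.int64(30), np.float64(-11.3), np.float64(138.8))]
```

View pics/s_s.png

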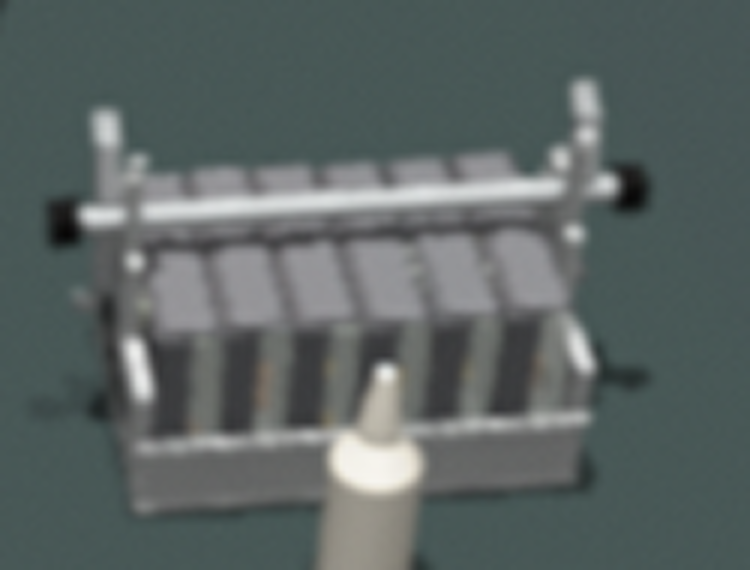

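View pics/s_t.png

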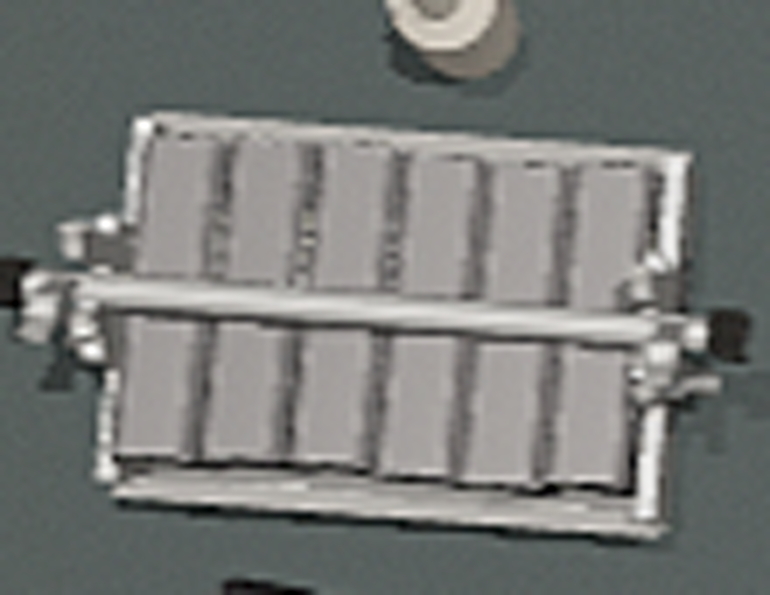

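View pics/s_full.png

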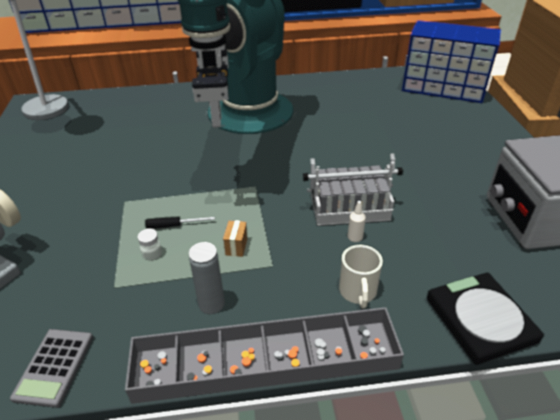

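```bash
python3 - <<'E'
from bench import order
print(order.close_job())
E
```

```text
the job is handed in; nothing more can be done
None
```

The job was handed in at about 27 s of the 62 s allowed. The loose case is back in the row and the keeper rod is locked in both forks.

- **Case:** I pushed it down into the gap, then pressed it home with the shut fingers until it met the floor (about 9 N). Both cameras show six upright cases with tops level to within about 1 mm.
- **Rod:** I pressed it down into both forks. The resistance built up, dropped away as the jaws let the rod through, then rose to about 30 N on the fork bottoms. After release, both caps lie at the seated height and both jaw tabs are back at their shut positions. The noses show over the rod in the top picture. The left cap reads about 1 mm higher than the right, as it did while I held the rod, so I put this down to the camera.
- **Bystanders:** The arm felt no contact with them, and in the last wide picture the ones in view look unmoved. The torch is hidden behind the carrier in that view; I did not check it separately at the end.

Two readings disagreed:
- The reported TCP lies about 25 mm below the visible and felt fingertips, so I worked from the pictures and contact.
- The scene camera reads about 2 mm too far along y compared with the robot, so I lined things up within one picture.

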